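# Fetch the drawing tin from behind the studio bottles

### The job

The flat drawing tin lies in the wooden rack behind the bottle, the can and the jar. First stand all three of these on the green cutting mat, then lay the tin lengthwise and flat on the floor of the plywood tool tray, and only then stand each of the three back upright in the rack where it stood before, the can square to the rack as it was. Set things down, do not drop them or tip them over, and leave the brush jar, the tumbler and the tape roll alone.

Things in the scene. Friction and masses are not known exactly. Their poses are not given: they have to be found in the camera images.
- rack: Low brown wooden rack, fixed, 186 (x) x 266 (y) x 45 mm high. Origin: centre of underside; x from its open front to its back, z up. Floor at 10 mm; side and back boards 8 mm thick, 45 mm high; front lip 8 mm thick, 18 mm high. Inside 170 x 250 mm. Bottle, can and jar start in a row along y at x = -43 mm, 80 mm apart centre to centre, in any order; the tin lies behind them at x = +17 mm.
- mat: Green cutting mat with a pale grid, fixed flat on the table, 220 (x) x 260 (y) x 3 mm: the side area. Origin: centre of its underside; top at 3 mm; z up.
- tray: Shallow light plywood tool tray, fixed, empty, 122 (x) x 222 (y) mm outside, 110 x 210 mm inside; floor 5 mm thick, walls 6 mm thick, rim 15 mm above the table. Origin: centre of its underside; y along its length, z up.
- bottle: Round white plastic bottle with a paper label and a small black screw cap, 52 mm diameter, straight side up to 94 mm, cap 27 mm wide, 115 mm tall over all. About 0.25 kg. Origin: centre of its underside; z up along its axis.
- can: Rectangular bare metal can with a paper label and a black screw cap (26 mm wide, 16 mm off centre to +y), 52 (x) x 68 (y) mm, flat top at 98 mm, 112 mm tall with the cap. About 0.35 kg. Origin: centre of its underside; x across its narrow width (roughly along the rack's x at the start), z up.
- jar: Round amber glass jar with a flat steel screw lid, 58 mm diameter with straight side up to 82 mm, lid 55 mm diameter from 87 to 104 mm, 104 mm tall. About 0.35 kg. Origin: centre of its underside; z up along its axis.
- tin: Flat closed rectangular metal drawing tin with small brass hinges, 46 (x) x 170 (y) x 30 mm high. About 0.18 kg. Origin: centre of its underside; y along its length (roughly along the rack's y at the start), z up through its lid.
- brushes: Bystander: open clear glass jar 72 mm in diameter and 105 mm tall with five brushes sticking up to about 240 mm. Loose. Origin: centre of its underside.
- tumbler: Bystander: empty clear glass tumbler, 82 mm diameter, 95 mm tall, loose. Origin: centre of its underside.
- tape: Bystander: pale roll of paper tape lying flat, 96 mm diameter, 24 mm high, loose. Origin: centre of its underside.
Things that resemble listed ones, but are neither listed nor needed, are in the scene too. What is shaped like the jar but red is not meant.

How it is judged:
On the way, in this order (a step that is already met when the one before it is completed fails the run):
1. the bottle, the can and the jar all stand released on the green mat, the tin still lying in the rack (x of bottle in the frame of mat between -0.108 and 0.108 m and y of bottle in the frame of mat between -0.128 and 0.128 m and z of bottle in the frame of mat between -0.003 and 0.009 m and angle between each of bottle, can, jar's own z axis and vertical below 0.12 rad and contact force between the fingers and bottle below 0.1 N and x of can in the frame of mat between -0.108 and 0.108 m and y of can in the frame of mat between -0.128 and 0.128 m and z of can in the frame of mat between -0.003 and 0.009 m and contact force between the fingers and can below 0.1 N and x of jar in the frame of mat between -0.108 and 0.108 m and y of jar in the frame of mat between -0.128 and 0.128 m and z of jar in the frame of mat between -0.003 and 0.009 m and contact force between the fingers and jar below 0.1 N and x of tin in the frame of rack between -0.085 and 0.085 m and y of tin in the frame of rack between -0.125 and 0.125 m and z of tin in the frame of rack below 0.03 m), for 0.2 s.
2. the tin lies flat and released in the tool tray, the three still standing on the mat (x of tin in the frame of tray between -0.034 and 0.034 m and y of tin in the frame of tray between -0.022 and 0.022 m and z of tin in the frame of tray between 0.001 and 0.01 m and angle between tin's own z axis and vertical below 0.08 rad and angle between the y axis of tin and the y axis of tray, either way round below 0.26 rad and contact force between the fingers and tin below 0.1 N and x of bottle in the frame of mat between -0.108 and 0.108 m and y of bottle in the frame of mat between -0.128 and 0.128 m and z of bottle in the frame of mat between -0.003 and 0.009 m and angle between each of bottle, can, jar's own z axis and vertical below 0.12 rad and x of can in the frame of mat between -0.108 and 0.108 m and y of can in the frame of mat between -0.128 and 0.128 m and z of can in the frame of mat between -0.003 and 0.009 m and x of jar in the frame of mat between -0.108 and 0.108 m and y of jar in the frame of mat between -0.128 and 0.128 m and z of jar in the frame of mat between -0.003 and 0.009 m), for 0.2 s.
At the end, for the whole second after the job is handed in: Bottle, can and jar each stand upright (0.12 rad) in the rack within 15 mm of where they stood at the start, the can square to the rack (0.3 rad); the tin lies flat on the tray's floor, its length along the tray's (0.26 rad); all released and at rest (distance of each of bottle, can, jar from where it was at the start of the episode below 0.015 m and angle between each of bottle, can, jar's own z axis and vertical below 0.12 rad and angle between the x axis of can and the x axis of rack, either way round below 0.3 rad and x of tin in the frame of tray between -0.034 and 0.034 m and y of tin in the frame of tray between -0.022 and 0.022 m and z of tin in the frame of tray between 0.001 and 0.01 m and angle between tin's own z axis and vertical below 0.08 rad and angle between the y axis of tin and the y axis of tray, either way round below 0.26 rad and linear speed of each of bottle, can, jar, tin below 0.02 m/s and angular speed of each of bottle, can, jar, tin below 0.2 rad/s and contact force between the fingers and bottle below 0.1 N and contact force between the fingers and can below 0.1 N and contact force between the fingers and jar below 0.1 N and contact force between the fingers and tin below 0.1 N); the robot touches nothing.
It fails at once if the bottle, the can or the jar is tipped by more than 0.6 rad (angle between any of bottle, can, jar's own z axis and vertical above 0.6 rad).
It fails at once if a thing is dropped or flung: it moves faster than 0.5 m/s with no finger touching it (a fall of more than about 12 mm) ((linear speed of bottle above 0.5 m/s and contact force between the fingers and bottle below 0.05 N) or (linear speed of can above 0.5 m/s and contact force between the fingers and can below 0.05 N) or (linear speed of jar above 0.5 m/s and contact force between the fingers and jar below 0.05 N) or (linear speed of tin above 0.5 m/s and contact force between the fingers and tin below 0.05 N)).
It fails at once if the brush jar, the tumbler or the tape roll is pushed more than 20 mm (distance of any of brushes, tumbler, tape from where it was at the start of the episode above 0.02 m).
It also fails if it takes over 136 s, if anything falls off the work surface, if the arm or the gripper's body presses on something with over 40 N, if the wrist force passes 120 N, or if a joint passes its speed limit or range.

### The arm

A 6-joint arm with a two-finger parallel gripper is mounted at the origin on the work surface. World frame = base frame: x ahead of the robot, y to its left, z up, the work surface at z = 0. Lengths are in m, angles in rad, forces in N, time in s.
With the tool pointing down it reaches from about 0.3 to 0.875 m from the base axis. Payload 6.4 kg.
Tool frame: the origin (TCP) lies midway between the tips of the shut fingers; the grasp point (between the pads) lies ctrl.grip_point_offset behind it (ctrl.grip_point_offset is the distance from the TCP to the grasp point, in m); z points along the fingers, y is the direction in which the jaws open and shut (so a half turn about z gives the same grasp; the last joint's range is limited). The gripper opens to 85 mm and grips with 20 to 120 N. Pads are 22 mm wide; open, the fingers measure 114 mm over their backs; the gripper's body (76 mm by 85 mm) begins 54 mm behind the grasp point. The pads swing forward as they close: fully open they stand 13 mm farther back than shut.
Start: joints at [0.914, 0.181, 1.607, -0, 1.354, -0.206], TCP at [0.251, 0.518, 0.231] pointing down, gripper open.
Joint ranges: [-2.99, 2.99], [-0.89, 2.07], [0.3, 2.58], [-1.14, 4.28], [0, 2.63], [-3.12, 3.12]. Speed limits (rad/s): [2.57, 2.57, 3.01, 3.14, 3.14, 3.14].

### API

Orientations are given as a unit quaternion [w, x, y, z].
In Python, from bench import ctrl, viewer gives the robot as it stands.
- The arm moves only by the shell command python3 -m handwheel 'ROWS' [OPENING]. ROWS is JSON, a list of rows, each an object with "travel": the shift along the tool's x, y, z as a fraction of full scale, a list of three; "dr": the turn, a rotation vector about the tool's x, y, z as a fraction of full scale, a list of three. A call has 1 to 20 rows; each row shifts and turns the pose as measured when the row begins, along the tool's axes as they then stand; what a row does not reach is not made up. Full scale, the value 1, is 150 mm for a shift and 30 degrees for a turn. A row lasts 1/12 s, in which the tool goes at most 41.7 mm and 7.16 degrees, less where a joint would pass 70% of its speed; a pose out of reach is approached as far as the arm can. A call with a number of a shift or a turn outside -1 to 1 is refused whole. A call with a gripper value outside its range is refused whole. OPENING is the opening, from -1 (shut) to 1 (fully open), set as the call begins (- or left out, the last holds). The fingers move at their own pace and stop on an object; the grip force is fixed at half the most. Time passes only in rows, so rows that do not move let the fingers close. It gives the time, the measured TCP pose, the force and the opening at its end, in the units of the state.
- ctrl.get_obs(): the state, without advancing time (a new reading comes with each control period).
- viewer.camera(name): name is "side" or "top" or "wrist"; returns the picture (400x640x3 uint8, red, green, blue); there is no depth.
- viewer.get_calibration(name): a dict with "camera_matrix" (3x3 intrinsics, pixels), "k1" (the pictures are not rectified: a ray, as slopes to the right and down, at radius r is drawn at 1 + k1 r^2 times it, then the intrinsics apply), "R" (3x3) and "t" (3): a world point X has camera coordinates R X + t. Camera axes: x right, y down, z forward; pixel columns grow to the right and rows downward; lengths in m; the calibration is good to about 2 mm. A picture is of the moment at which its call begins: read the wrist's pose just before it. get_calibration takes no time and is no camera call; for the wrist camera it gives the pose at the moment of the call.
- ctrl.hand_in(): hands the job in, once; it reports no verdict.
The state is a dict: "time_s": time; "q": joint angles; "dq": joint speeds; "joint_efforts": joint torques, N m; "eef_pos": TCP position; "eef_rot": TCP orientation; "wrist_force": force on the tool from outside, world axes, zero at the start; "torque": the same for the moment, N m; "opening": opening from 0.0 (shut) to 1.0 (fully open).
Only numpy, scipy, OpenCV 4.12 (cv2) and the standard library are available. Lean on these libraries where they do the work, as an engineer would, in place of code of your own. Each camera call takes 0.05 s, during which the arm holds its last target. There are 200 camera calls.

## Working session

There is one attempt and no reset: what is moved stays moved. The work goes in short steps, Python scripts to look and compute and a shell command to move; the robot and the scene stay as the last step left them, time stands still between calls to the robot, and variables do not carry over. Pictures are saved under pics/ and viewed, about 12 in all and at most 16, crops included, and the job is handed in when it is done.

```bash
ls; mkdir -p pics; python3 - <<'E'
from bench import ctrl, viewer
import cv2,json
print(ctrl.get_obs(), ctrl.grip_point_offset)
for n in ("top","side","wrist"):
    c=viewer.get_calibration(n); print(n,c)
    im=viewer.camera(n); cv2.imwrite(f"pics/{n}0.png",im[:,:,::-1])
E
```

```text
pics
{'time_s': 0.0, 'q': array([ 9.13683932e-01,  1.81542739e-01,  1.60801701e+00,  3.57106780e-05,
        1.35379842e+00, -2.06318012e-01]), 'dq': array([ 0.00107149,  0.00036314,  0.00032565,  0.00050145, -0.00047497,
        0.00180278]), 'joint_efforts': array([ 5.91601711e-04, -4.44868934e+01, -3.51339233e+01, -1.36635035e-04,
        8.86003923e-03, -4.07378468e-05]), 'eef_pos': array([0.2501537 , 0.51711777, 0.23037885]), 'eef_rot': array([-3.85204427e-04,  2.23497199e-01,  9.74704172e-01, -7.94467617e-04]), 'wrist_force': array([-0.5585238 ,  1.01045325, -0.49083165]), 'torque': array([ 0.00808266,  0.00985742, -0.04363007]), 'opening': 1.0000964856309627} 0.0187
top {'camera_matrix': array([[420.23308348,   0.        , 322.01542316],
       [  0.        , 420.23308348, 202.40074385],
       [  0.        ,   0.        ,   1.        ]]), 'k1': -0.07528741032227858, 'R': array([[-7.42275061e-05, -9.99997183e-01,  2.37263561e-03],
       [-9.92962283e-01, -2.07288672e-04, -1.18430829e-01],
       [ 1.18430987e-01, -2.36472850e-03, -9.92959470e-01]]), 't': array([-0.03046415,  0.52925584,  1.1644705 ])}
side {'camera_matrix': array([[449.50015584,   0.        , 322.1810815 ],
       [  0.        , 449.50015584, 197.9302157 ],
       [  0.        ,   0.        ,   1.        ]]), 'k1': 0.025954771231308245, 'R': array([[ 0.7757653 , -0.63098608,  0.00669112],
       [-0.44042538, -0.54901342, -0.71035889],
       [ 0.45190008,  0.54812484, -0.70380784]]), 't': array([-0.42000062,  0.24870368,  0.82505752])}
wrist {'camera_matrix': array([[312.7161886 ,   0.        , 318.20145882],
       [  0.        , 312.7161886 , 199.40249566],
       [  0.        ,   0.        ,   1.        ]]), 'k1': -0.05079146411405343, 'R': array([[ 0.4364273 ,  0.89973791, -0.00170454],
       [ 0.86047715, -0.41682842,  0.29297292],
       [ 0.26288835, -0.1293281 , -0.95611922]]), 't': array([-0.57365459, -0.03782133,  0.37915149])}
```

View pics/top0.png

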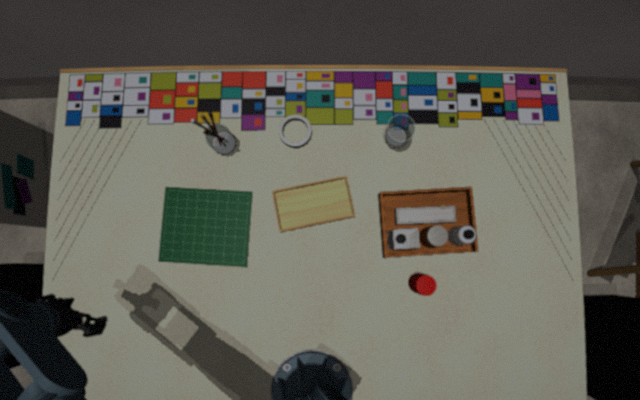

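View pics/side0.png

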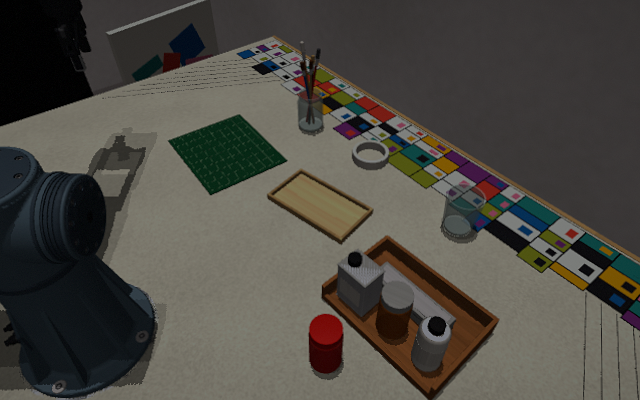

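Top view: the can is at (405,238), the amber jar at (437,237) and the bottle at (464,235). The tin is at (426,215), the mat at (206,227) and the tray at (314,204). The only thing that could be mistaken for one of these is the red jar-shaped thing at (424,285), which I reject. I choose the amber one at (437,237). I'll check this in a close crop.

```bash
cat > h.py <<'E'
import numpy as np, cv2
from bench import ctrl, viewer
from scipy.spatial.transform import Rotation as Ro
def cal(n): return viewer.get_calibration(n)
def px2w(n,uv,z,c=None):
    c=c or cal(n); K=c["camera_matrix"]; R=np.array(c["R"]); t=np.array(c["t"])
    d=np.linalg.inv(K)@[uv[0],uv[1],1]; s=d[:2].copy()
    for _ in range(20): s=d[:2]/(1+c["k1"]*(s@s))
    o=-R.T@t; r=R.T@[s[0],s[1],1]; return o+r*(z-o[2])/r[2]
def w2px(n,X,c=None):
    c=c or cal(n); p=np.array(c["R"])@X+c["t"]; s=p[:2]/p[2]; s=s*(1+c["k1"]*(s@s))
    return (c["camera_matrix"]@[s[0],s[1],1])[:2]
def crop(n,x0,y0,x1,y1,k,f,im=None):
    im=viewer.camera(n) if im is None else im
    cv2.imwrite(f,cv2.resize(im[y0:y1,x0:x1,::-1],None,fx=k,fy=k,interpolation=cv2.INTER_CUBIC))
E
python3 - <<'E'
import cv2
im=cv2.imread('pics/top0.png')
a=cv2.resize(im[180:300,370:490],None,fx=5,fy=5,interpolation=2); cv2.imwrite('pics/rack.png',cv2.convertScaleAbs(a,alpha=1.5))
a=cv2.resize(im[170:275,150:365],None,fx=3.7,fy=3.7,interpolation=2); cv2.imwrite('pics/mt.png',a)
E
```

```text
(no output)
```

View pics/rack.png

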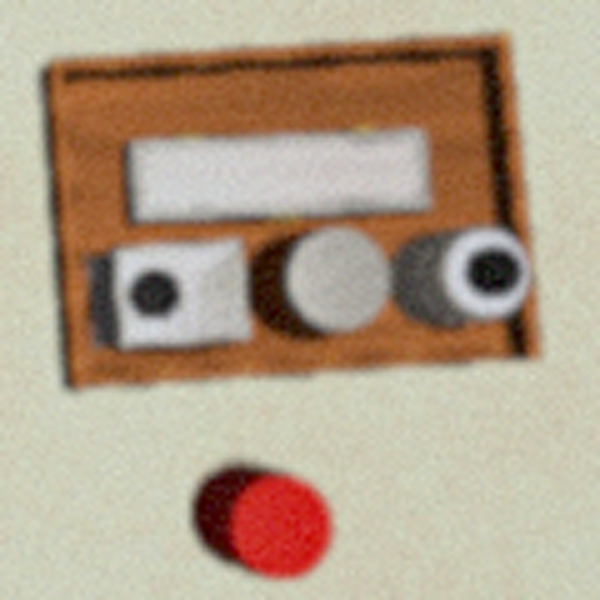

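View pics/mt.png

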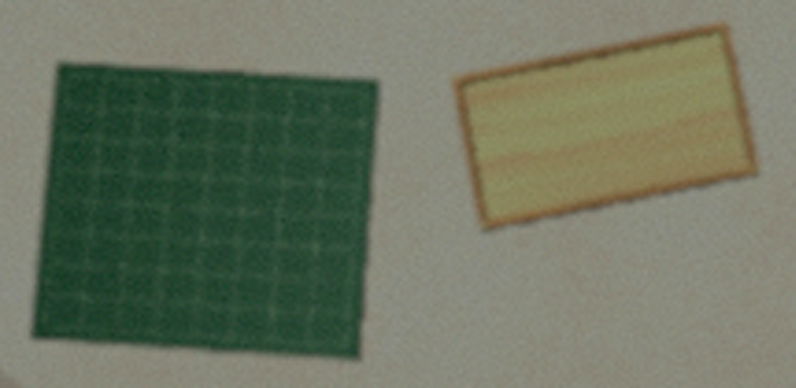

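Crop: the can (cap at 155,293) is at the left, the amber jar's steel lid at (338,280), and the bottle's cap at (493,271). The tin's corners are (130,140), (428,128), (430,207) and (133,220). The red decoy is at (281,525). In the second crop, the mat corners are (58,64), (378,80), (358,357) and (33,337). The tray corners are (455,78), (726,26), (756,174) and (486,229).

```bash
python3 - <<'E'
from h import *
c=cal("top")
r=lambda u,v,z:px2w("top",((u+.5)/5+370-.5,(v+.5)/5+180-.5),z,c)[:2]
m=lambda u,v,z:px2w("top",((u+.5)/3.7+150-.5,(v+.5)/3.7+170-.5),z,c)[:2]
def fit(name,local,world):
    L=np.array(local);W=np.array(world); z=lambda a:a[:,0]+1j*a[:,1]
    l,w=z(L),z(W); t=np.angle(np.sum((w-w.mean())*np.conj(l-l.mean())))
    o=w.mean()-np.exp(1j*t)*l.mean(); res=abs(o+np.exp(1j*t)*l-w)
    print(name,np.round([o.real,o.imag],4),"yaw",round(float(t),4),"res mm",np.round(res*1e3,1)); return o,t
fit("tin",[(.023,.085),(.023,-.085),(-.023,-.085),(-.023,.085)],[r(130,140,.04),r(428,128,.04),r(430,207,.04),r(133,220,.04)])
o,t=fit("rack",[(.093,.133),(.093,-.133)],[r(50,62,.045),r(508,38,.045)])
for n,x,y in (("b1",-.043,.08),("b2",-.043,0),("b3",-.043,-.08),("tin",.017,0)):
    p=o+np.exp(1j*t)*(x+1j*y); print(n,round(p.real,4),round(p.imag,4))
print("canTop",fit("can",[(.026,.034),(.026,-.034),(-.026,-.034),(-.026,.034)],[r(113,250,.108),r(245,239,.108),r(250,340,.108),r(120,350,.108)]))
print("cancap",r(155,293,.122),"jar",r(338,280,.114),"bottlecap",r(493,271,.125), "red",r(281,525,.1))
fit("mat",[(.11,.13),(.11,-.13),(-.11,-.13),(-.11,.13)],[m(58,64,.003),m(378,80,.003),m(358,357,.003),m(33,337,.003)])
fit("tray",[(.061,.111),(.061,-.111),(-.061,-.111),(-.061,.111)],[m(455,78,.015),m(726,26,.015),m(756,174,.015),m(486,229,.015)])
for n,p,z in (("brush",(225,143),0),("tape",(296,131),.02),("tumbler",(397,133),.05)): print(n,px2w("top",p,z,c)[:2])
E
```

```text
tin [ 0.4943 -0.3242] yaw 0.0382 res mm [0.6 1.4 1.1 0.7]
rack [ 0.4715 -0.3298] yaw 0.0538 res mm [1.2 1.2]
b1 0.4243 -0.2523
b2 0.4286 -0.3322
b3 0.4329 -0.412
tin 0.4885 -0.3289
can [ 0.4239 -0.2525] yaw 0.0628 res mm [0.8 2.4 0.2 1.6]
canTop (np.complex128(0.42390044983784847-0.25254808981285803j), np.float64(0.06278556931683978))
cancap [ 0.42433445 -0.23547049] jar [ 0.43116525 -0.33447763] bottlecap [ 0.43514147 -0.41410178] red [ 0.30245713 -0.30441988]
mat [0.4636 0.3096] yaw -0.0524 res mm [1.9 1.6 1.8 2.1]
tray [ 0.5273 -0.0056] yaw 0.1981 res mm [2.6 3.5 4.2 4.5]
brush [0.71162652 0.25924624]
tape [0.74200958 0.04601066]
tumbler [ 0.7278454  -0.24577631]
```

Order in the rack from +y: can, jar, bottle. The jaws will close along the rack's x, because the gaps along y are too small. I'll keep tool yaw at about 0.054 throughout. First, a helper that works out the deltas.

```bash
cat > d.py <<'E'
# usage: d.py x y z yaw(jaw axis angle) -> deltas in tool axes, full-scale units
import sys
from h import *
x,y,z,a=map(float,sys.argv[1:5]); o=ctrl.get_obs(); q=o["eef_rot"]
R=Ro.from_quat([q[1],q[2],q[3],q[0]])
T=Ro.from_matrix(np.array([[-np.sin(a),np.cos(a),0],[np.cos(a),np.sin(a),0],[0,0,-1]]).T)
T=Ro.from_matrix(np.column_stack([[-np.sin(a),np.cos(a),0],[np.cos(a),np.sin(a),0],[0,0,-1]]))
D=np.array([x,y,z])-o["eef_pos"]
print("pos",o["eef_pos"].round(4),"now-travel",(R.inv().apply(D)/.15).round(3),"after-turn travel",(T.inv().apply(D)/.15).round(3),
 "dr",((R.inv()*T).as_rotvec()/np.radians(30)).round(3),"F",o["wrist_force"].round(1),"op",round(float(o["opening"]),3),"t",o["time_s"],"q6",round(float(o["q"][5]),2))
E
sed -i '/^T=Ro.from_matrix(np.array/d' d.py
python3 -m handwheel '[{"travel":[0,0,0],"dr":[0,0,0.22]},{"travel":[0,0,0],"dr":[0,0,0.22]},{"travel":[0,0,0],"dr":[0,0,0.22]},{"travel":[0,0,0],"dr":[0,0,0.22]},{"travel":[0,0,0],"dr":[0,0,0.22]},{"travel":[0,0,0],"dr":[0,0,0.22]},{"travel":[0,0,0],"dr":[0,0,0.22]},{"travel":[0,0,0],"dr":[0,0,0.22]},{"travel":[0,0,0],"dr":[0,0,0.22]},{"travel":[0,0,0],"dr":[0,0,0]}]' 1
python3 d.py .424 -.2525 .20 .054
```

```text
time_s: 0.98
eef_pos: [0.2486, 0.5151, 0.2264]
eef_rot: [0.001, 0.695, 0.719, -0.005]
wrist_force: [-0.6, 0.7, 0.8]
opening: 0.997
pos [0.2486 0.5151 0.2264] now-travel [-5.152  1.002  0.208] after-turn travel [-5.173  0.891  0.176] dr [-0.012  0.014 -0.041] F [-0.6  0.7  0.8] op 0.997 t 0.9833 q6 0.88
```

```bash
python3 -m handwheel '[{"travel":[-0.15,0.03,0],"dr":[-0.012,0.014,-0.041]},{"travel":[-0.26,0.045,0],"dr":[0,0,0]},{"travel":[-0.26,0.045,0],"dr":[0,0,0]},{"travel":[-0.26,0.045,0],"dr":[0,0,0]},{"travel":[-0.26,0.045,0],"dr":[0,0,0]},{"travel":[-0.26,0.045,0],"dr":[0,0,0]},{"travel":[-0.26,0.045,0],"dr":[0,0,0]},{"travel":[-0.26,0.045,0],"dr":[0,0,0]},{"travel":[-0.26,0.045,0],"dr":[0,0,0]},{"travel":[-0.26,0.045,0],"dr":[0,0,0]},{"travel":[-0.26,0.045,0],"dr":[0,0,0]},{"travel":[-0.26,0.045,0],"dr":[0,0,0]},{"travel":[-0.26,0.045,0],"dr":[0,0,0]},{"travel":[-0.26,0.045,0],"dr":[0,0,0]},{"travel":[-0.26,0.045,0],"dr":[0,0,0]},{"travel":[-0.26,0.045,0],"dr":[0,0,0]},{"travel":[-0.26,0.045,0],"dr":[0,0,0]},{"travel":[-0.26,0.045,0],"dr":[0,0,0]},{"travel":[-0.26,0.045,0],"dr":[0,0,0]},{"travel":[0,0,0],"dr":[0,0,0]}]'
python3 d.py .424 -.2525 .20 .054
```

```text
time_s: 2.65
eef_pos: [0.4456, -0.2265, 0.225]
eef_rot: [0.004, 0.654, 0.756, 0.002]
wrist_force: [-1.4, 0.2, 0.8]
opening: 0.998
pos [ 0.4456 -0.2265  0.225 ] now-travel [-0.15  -0.169  0.166] after-turn travel [-0.166 -0.153  0.167] dr [0.018 0.007 0.172] F [-1.4  0.2  0.8] op 0.998 t 2.65 q6 -0.86
```

```bash
python3 -m handwheel '[{"travel":[0,0,0],"dr":[0.018,0.007,0.172]},{"travel":[-0.08,-0.08,0],"dr":[0,0,0]},{"travel":[-0.08,-0.08,0],"dr":[0,0,0]},{"travel":[0,0,0],"dr":[0,0,0]}]'
python3 d.py .424 -.2525 .20 .054; python3 - <<'E'
from h import *
c=cal("wrist"); im=viewer.camera("wrist"); cv2.imwrite("pics/w1.png",im[:,:,::-1])
for n,p in (("can",(.424,-.2525,.108)),("cap",(.4243,-.2355,.122)),("jar",(.430,-.3335,.114)),("bot",(.434,-.413,.125)),("tin",(.4943,-.3242,.04))): print(n,w2px("wrist",np.array(p),c).round(0))
E
```

```text
time_s: 2.98
eef_pos: [0.4219, -0.255, 0.223]
eef_rot: [-0.002, 0.685, 0.728, 0.0]
wrist_force: [0.3, -0.3, -0.7]
opening: 0.999
pos [ 0.4219 -0.255   0.223 ] now-travel [0.015 0.016 0.153] after-turn travel [0.016 0.015 0.153] dr [-0.006 -0.007  0.013] F [ 0.3 -0.3 -0.7] op 0.999 t 2.9833 q6 -0.85
can [321. 192.]
cap [323. 176.]
jar [322. 279.]
bot [321. 358.]
tin [379. 240.]
```

View pics/w1.png

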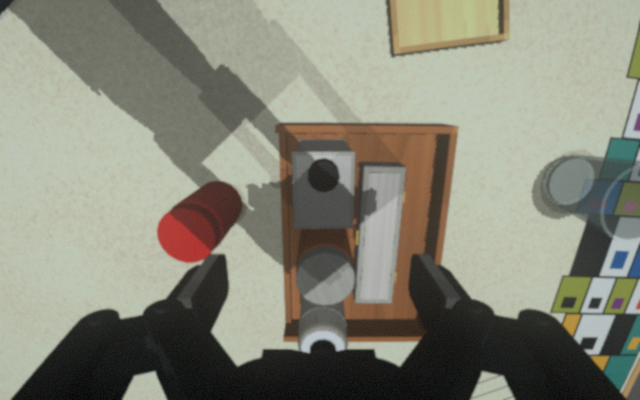

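Wrist view: the can's top is at (323,189), the jar's lid at (326,275), the bottle's cap at (323,347), the tin at (381,234) and the red decoy at (190,230). These agree with the projections to within a few mm. I'll descend on the can.

```bash
python3 -m handwheel '[{"travel":[0.016,0.016,0.1],"dr":[-0.006,-0.007,0.013]},{"travel":[0,0,0.18],"dr":[0,0,0]},{"travel":[0,0,0.18],"dr":[0,0,0]},{"travel":[0,0,0.18],"dr":[0,0,0]},{"travel":[0,0,0.15],"dr":[0,0,0]},{"travel":[0,0,0.1],"dr":[0,0,0]},{"travel":[0,0,0.1],"dr":[0,0,0]},{"travel":[0,0,0],"dr":[0,0,0]}]'
python3 d.py .424 -.2525 .06 .054
```

```text
time_s: 3.7
eef_pos: [0.43, -0.2465, 0.0716]
eef_rot: [0.004, 0.681, 0.732, 0.002]
wrist_force: [-0.4, 0.6, 0.8]
opening: 0.999
pos [ 0.43   -0.2465  0.0716] now-travel [-0.037 -0.043  0.077] after-turn travel [-0.038 -0.042  0.077] dr [0.016 0.005 0.036] F [-0.4  0.6  0.8] op 0.999 t 3.7 q6 -0.84
```

```bash
python3 -m handwheel '[{"travel":[-0.038,-0.042,0.04],"dr":[0.016,0.005,0.036]},{"travel":[0,0,0.03],"dr":[0,0,0]},{"travel":[0,0,0],"dr":[0,0,0]}]'
python3 d.py .424 -.2525 .06 .054
```

```text
time_s: 3.95
eef_pos: [0.4248, -0.2519, 0.0613]
eef_rot: [-0.0, 0.687, 0.727, -0.0]
wrist_force: [-0.1, -0.6, -0.2]
opening: 1.0
pos [ 0.4248 -0.2519  0.0613] now-travel [-0.003 -0.006  0.009] after-turn travel [-0.003 -0.006  0.009] dr [-0.001 -0.001  0.006] F [-0.1 -0.6 -0.2] op 1.0 t 3.95 q6 -0.83
```

```bash
python3 -m handwheel '[{"travel":[0,0,0],"dr":[0,0,0]},{"travel":[0,0,0],"dr":[0,0,0]},{"travel":[0,0,0],"dr":[0,0,0]},{"travel":[0,0,0],"dr":[0,0,0]},{"travel":[0,0,0],"dr":[0,0,0]},{"travel":[0,0,0],"dr":[0,0,0]},{"travel":[0,0,0],"dr":[0,0,0]},{"travel":[0,0,0],"dr":[0,0,0]},{"travel":[0,0,0],"dr":[0,0,0]},{"travel":[0,0,0],"dr":[0,0,0]}]' -1
python3 d.py .424 -.2525 .06 .054
```

```text
time_s: 4.78
eef_pos: [0.4257, -0.2528, 0.0636]
eef_rot: [0.001, 0.687, 0.727, 0.0]
wrist_force: [-0.1, 0.3, -2.3]
opening: 0.6
pos [ 0.4257 -0.2528  0.0636] now-travel [ 0.003 -0.011  0.024] after-turn travel [ 0.003 -0.011  0.024] dr [0.004 0.004 0.006] F [-0.1  0.3 -2.3] op 0.6 t 4.7833 q6 -0.83
```

```bash
python3 -m handwheel '[{"travel":[0,0,-0.06],"dr":[0,0,0]},{"travel":[0,0,-0.12],"dr":[0,0,0]},{"travel":[0,0,-0.16],"dr":[0,0,0]},{"travel":[0,0,-0.16],"dr":[0,0,0]},{"travel":[0,0,-0.16],"dr":[0,0,0]},{"travel":[0,0,-0.16],"dr":[0,0,0]},{"travel":[0,0,-0.12],"dr":[0,0,0]},{"travel":[0,0,-0.06],"dr":[0,0,0]},{"travel":[0,0,0],"dr":[0,0,0]}]'
python3 d.py .468 .391 .22 .054
```

```text
time_s: 5.53
eef_pos: [0.4235, -0.2506, 0.2224]
eef_rot: [-0.001, 0.687, 0.727, 0.0]
wrist_force: [-0.1, -0.4, -2.9]
opening: 0.601
pos [ 0.4235 -0.2506  0.2224] now-travel [4.253 0.541 0.024] after-turn travel [4.255 0.527 0.016] dr [-0.003 -0.004  0.006] F [-0.1 -0.4 -2.9] op 0.601 t 5.5333 q6 -0.83
```

```bash
python3 -m handwheel '[{"travel":[0.08,0.01,0],"dr":[0,0,0]},{"travel":[0.16,0.02,0],"dr":[0,0,0]},{"travel":[0.24,0.03,0],"dr":[0,0,0]},{"travel":[0.24,0.03,0],"dr":[0,0,0]},{"travel":[0.24,0.03,0],"dr":[0,0,0]},{"travel":[0.24,0.03,0],"dr":[0,0,0]},{"travel":[0.24,0.03,0],"dr":[0,0,0]},{"travel":[0.24,0.03,0],"dr":[0,0,0]},{"travel":[0.24,0.03,0],"dr":[0,0,0]},{"travel":[0.24,0.03,0],"dr":[0,0,0]},{"travel":[0.24,0.03,0],"dr":[0,0,0]},{"travel":[0.24,0.03,0],"dr":[0,0,0]},{"travel":[0.24,0.03,0],"dr":[0,0,0]},{"travel":[0.24,0.03,0],"dr":[0,0,0]},{"travel":[0.24,0.03,0],"dr":[0,0,0]},{"travel":[0.24,0.03,0],"dr":[0,0,0]},{"travel":[0.24,0.03,0],"dr":[0,0,0]},{"travel":[0.16,0.02,0],"dr":[0,0,0]},{"travel":[0.08,0.02,0],"dr":[0,0,0]},{"travel":[0,0,0],"dr":[0,0,0]}]'
python3 d.py .468 .391 .20 .054
```

```text
time_s: 7.2
eef_pos: [0.4433, 0.4023, 0.1939]
eef_rot: [-0.017, 0.688, 0.725, -0.015]
wrist_force: [-1.0, -0.4, -3.6]
opening: 0.602
pos [0.4433 0.4023 0.1939] now-travel [-0.084  0.159 -0.048] after-turn travel [-0.084  0.16  -0.041] dr [-0.087 -0.007 -0.002] F [-1.  -0.4 -3.6] op 0.602 t 7.2 q6 0.47
```

```bash
python3 -m handwheel '[{"travel":[0,0,0],"dr":[-0.087,-0.007,0]},{"travel":[-0.04,0.08,0],"dr":[0,0,0]},{"travel":[-0.04,0.08,0],"dr":[0,0,0]},{"travel":[0,0,0.1],"dr":[0,0,0]},{"travel":[0,0,0.15],"dr":[0,0,0]},{"travel":[0,0,0.15],"dr":[0,0,0]},{"travel":[0,0,0.15],"dr":[0,0,0]},{"travel":[0,0,0.06],"dr":[0,0,0]},{"travel":[0,0,0],"dr":[0,0,0]}]'
python3 d.py .468 .391 .0575 .054
```

```text
time_s: 7.95
eef_pos: [0.4669, 0.3831, 0.0911]
eef_rot: [-0.001, 0.689, 0.724, -0.007]
wrist_force: [0.4, 0.9, -3.0]
opening: 0.602
pos [0.4669 0.3831 0.0911] now-travel [0.054 0.013 0.223] after-turn travel [0.052 0.01  0.224] dr [-0.023  0.014 -0.008] F [ 0.4  0.9 -3. ] op 0.602 t 7.95 q6 0.44
```

```bash
python3 -m handwheel '[{"travel":[0.03,0.01,0.06],"dr":[-0.023,0.014,-0.008]},{"travel":[0,0,0.06],"dr":[0,0,0]},{"travel":[0,0,0.05],"dr":[0,0,0]},{"travel":[0,0,0.03],"dr":[0,0,0]},{"travel":[0,0,0],"dr":[0,0,0]},{"travel":[0,0,0],"dr":[0,0,0]}]'
python3 d.py .468 .391 .0575 .054
```

```text
time_s: 8.45
eef_pos: [0.4711, 0.3854, 0.0618]
eef_rot: [0.0, 0.689, 0.725, -0.0]
wrist_force: [-0.0, 0.3, -3.2]
opening: 0.604
pos [0.4711 0.3854 0.0618] now-travel [ 0.038 -0.019  0.029] after-turn travel [ 0.038 -0.019  0.029] dr [ 0.001  0.001 -0.007] F [-0.   0.3 -3.2] op 0.604 t 8.45 q6 0.44
```

```bash
python3 -m handwheel '[{"travel":[0,0,0.015],"dr":[0,0,0]},{"travel":[0,0,0.012],"dr":[0,0,0]},{"travel":[0,0,0],"dr":[0,0,0]},{"travel":[0,0,0],"dr":[0,0,0]}]'
python3 d.py .468 .391 .0575 .054
```

```text
time_s: 8.78
eef_pos: [0.4723, 0.3862, 0.0594]
eef_rot: [0.001, 0.689, 0.725, 0.001]
wrist_force: [0.2, 1.3, -3.0]
opening: 0.598
pos [0.4723 0.3862 0.0594] now-travel [ 0.034 -0.027  0.013] after-turn travel [ 0.034 -0.027  0.013] dr [ 0.006 -0.002 -0.007] F [ 0.2  1.3 -3. ] op 0.598 t 8.7833 q6 0.44
```

```bash
python3 -m handwheel '[{"travel":[0,0,0.015],"dr":[0,0,0]},{"travel":[0,0,0.01],"dr":[0,0,0]},{"travel":[0,0,0.01],"dr":[0,0,0]},{"travel":[0,0,0],"dr":[0,0,0]}]'
python3 d.py .468 .391 .0575 .054
```

```text
time_s: 9.12
eef_pos: [0.4729, 0.3869, 0.0571]
eef_rot: [0.001, 0.689, 0.725, 0.002]
wrist_force: [-0.5, 0.6, -3.2]
opening: 0.604
pos [0.4729 0.3869 0.0571] now-travel [ 0.029 -0.031 -0.003] after-turn travel [ 0.029 -0.031 -0.003] dr [ 0.009 -0.003 -0.005] F [-0.5  0.6 -3.2] op 0.604 t 9.1167 q6 0.44
```

```bash
python3 -m handwheel '[{"travel":[0,0,0.012],"dr":[0.009,0,0]},{"travel":[0,0,0.012],"dr":[0,0,0]},{"travel":[0,0,0],"dr":[0,0,0]}]'
python3 d.py .468 .391 .0575 .054
```

```text
time_s: 9.37
eef_pos: [0.4734, 0.3876, 0.0572]
eef_rot: [-0.0, 0.688, 0.725, 0.001]
wrist_force: [0.3, 0.5, -2.8]
opening: 0.6
pos [0.4734 0.3876 0.0572] now-travel [ 0.025 -0.035 -0.002] after-turn travel [ 0.025 -0.035 -0.002] dr [ 0.001 -0.003 -0.004] F [ 0.3  0.5 -2.8] op 0.6 t 9.3667 q6 0.44
```

```bash
python3 -m handwheel '[{"travel":[0,0,0.02],"dr":[0,0,0]},{"travel":[0,0,0.02],"dr":[0,0,0]}]'
python3 d.py .468 .391 .0575 .054
```

```text
time_s: 9.53
eef_pos: [0.4739, 0.3883, 0.0565]
eef_rot: [-0.0, 0.688, 0.726, 0.001]
wrist_force: [-14.2, -11.3, 32.5]
opening: 0.601
pos [0.4739 0.3883 0.0565] now-travel [ 0.02  -0.039 -0.007] after-turn travel [ 0.02  -0.039 -0.007] dr [ 0.001 -0.003 -0.002] F [-14.2 -11.3  32.5] op 0.601 t 9.5333 q6 0.44
```

Contact at TCP z = 0.0565, as predicted. Releasing.

```bash
python3 -m handwheel '[{"travel":[0,0,-0.005],"dr":[0,0,0]},{"travel":[0,0,0],"dr":[0,0,0]},{"travel":[0,0,0],"dr":[0,0,0]},{"travel":[0,0,0],"dr":[0,0,0]},{"travel":[0,0,0],"dr":[0,0,0]},{"travel":[0,0,0],"dr":[0,0,0]}]' 1
python3 d.py .430 -.332 .22 .054
```

```text
time_s: 10.03
eef_pos: [0.4759, 0.3894, 0.0584]
eef_rot: [0.0, 0.688, 0.725, 0.003]
wrist_force: [-0.7, -0.4, 0.2]
opening: 0.999
pos [0.4759 0.3894 0.0584] now-travel [-4.782 -0.554 -1.1  ] after-turn travel [-4.786 -0.565 -1.078] dr [ 0.009 -0.008 -0.002] F [-0.7 -0.4  0.2] op 0.999 t 10.0333 q6 0.44
```

```bash
python3 -m handwheel '[{"travel":[0,0,-0.06],"dr":[0,0,0]},{"travel":[0,0,-0.18],"dr":[0,0,0]},{"travel":[0,0,-0.2],"dr":[0,0,0]},{"travel":[0,0,-0.2],"dr":[0,0,0]},{"travel":[0,0,-0.2],"dr":[0,0,0]},{"travel":[0,0,-0.16],"dr":[0,0,0]},{"travel":[0,0,0],"dr":[0,0,0]}]' && python3 -m handwheel '[{"travel":[-0.1,-0.01,0],"dr":[0,0,0]},{"travel":[-0.2,-0.02,0],"dr":[0,0,0]},{"travel":[-0.24,-0.03,0],"dr":[0,0,0]},{"travel":[-0.24,-0.03,0],"dr":[0,0,0]},{"travel":[-0.24,-0.03,0],"dr":[0,0,0]},{"travel":[-0.24,-0.03,0],"dr":[0,0,0]},{"travel":[-0.24,-0.03,0],"dr":[0,0,0]},{"travel":[-0.24,-0.03,0],"dr":[0,0,0]},{"travel":[-0.24,-0.03,0],"dr":[0,0,0]},{"travel":[-0.24,-0.03,0],"dr":[0,0,0]},{"travel":[-0.24,-0.03,0],"dr":[0,0,0]},{"travel":[-0.24,-0.03,0],"dr":[0,0,0]},{"travel":[-0.24,-0.03,0],"dr":[0,0,0]},{"travel":[-0.24,-0.03,0],"dr":[0,0,0]},{"travel":[-0.24,-0.03,0],"dr":[0,0,0]},{"travel":[-0.24,-0.03,0],"dr":[0,0,0]},{"travel":[-0.24,-0.03,0],"dr":[0,0,0]},{"travel":[-0.24,-0.03,0],"dr":[0,0,0]},{"travel":[-0.1,-0.03,0],"dr":[0,0,0]},{"travel":[0,0,0],"dr":[0,0,0]}]'
python3 d.py .430 -.332 .22 .054
```

```text
time_s: 10.62
eef_pos: [0.473, 0.3873, 0.2134]
eef_rot: [-0.001, 0.688, 0.725, -0.001]
wrist_force: [1.4, 0.7, -0.1]
opening: 1.0
time_s: 12.28
eef_pos: [0.4218, -0.2788, 0.2155]
eef_rot: [0.003, 0.686, 0.727, 0.004]
wrist_force: [0.6, -0.3, 0.0]
opening: 0.999
pos [ 0.4218 -0.2788  0.2155] now-travel [-0.357  0.034 -0.03 ] after-turn travel [-0.357  0.035 -0.03 ] dr [ 0.019 -0.004  0.008] F [ 0.6 -0.3  0. ] op 0.999 t 12.2833 q6 -0.89
```

```bash
python3 -m handwheel '[{"travel":[-0.12,0.01,0],"dr":[0.019,0,0.008]},{"travel":[-0.12,0.01,0],"dr":[0,0,0]},{"travel":[-0.1,0.01,0],"dr":[0,0,0]},{"travel":[0,0,0],"dr":[0,0,0]},{"travel":[0,0,0.1],"dr":[0,0,0]},{"travel":[0,0,0.15],"dr":[0,0,0]},{"travel":[0,0,0.15],"dr":[0,0,0]},{"travel":[0,0,0.15],"dr":[0,0,0]},{"travel":[0,0,0.1],"dr":[0,0,0]},{"travel":[0,0,0],"dr":[0,0,0]}]'
python3 d.py .430 -.332 .06 .054
```

```text
time_s: 13.12
eef_pos: [0.4302, -0.322, 0.1154]
eef_rot: [-0.002, 0.688, 0.726, 0.002]
wrist_force: [-0.9, 1.0, -0.9]
opening: 1.004
pos [ 0.4302 -0.322   0.1154] now-travel [-0.068 -0.006  0.369] after-turn travel [-0.066 -0.005  0.369] dr [ 0.002 -0.01   0.001] F [-0.9  1.  -0.9] op 1.004 t 13.1167 q6 -0.92
```

```bash
python3 -m handwheel '[{"travel":[-0.06,-0.005,0],"dr":[0.002,-0.01,0]},{"travel":[0,0,0.08],"dr":[0,0,0]},{"travel":[0,0,0.1],"dr":[0,0,0]},{"travel":[0,0,0.1],"dr":[0,0,0]},{"travel":[-0.02,0,0.07],"dr":[0,0,0]},{"travel":[0,0,0],"dr":[0,0,0]}]'
python3 d.py .430 -.332 .06 .054
```

```text
time_s: 13.62
eef_pos: [0.4333, -0.3346, 0.0646]
eef_rot: [0.004, 0.687, 0.727, -0.0]
wrist_force: [-0.2, -0.4, -0.3]
opening: 1.003
pos [ 0.4333 -0.3346  0.0646] now-travel [ 0.019 -0.021  0.031] after-turn travel [ 0.019 -0.021  0.031] dr [0.009 0.012 0.006] F [-0.2 -0.4 -0.3] op 1.003 t 13.6167 q6 -0.93
```

```bash
python3 -m handwheel '[{"travel":[0.01,-0.021,0.03],"dr":[0.009,0.012,0.006]},{"travel":[0,0,0.015],"dr":[0,0,0]}]' && python3 -m handwheel '[{"travel":[0,0,0.005],"dr":[0,0,0]},{"travel":[0,0,0.005],"dr":[0,0,0]},{"travel":[0,0,0.005],"dr":[0,0,0]},{"travel":[0,0,0.005],"dr":[0,0,0]},{"travel":[0,0,0.005],"dr":[0,0,0]},{"travel":[0,0,0.005],"dr":[0,0,0]},{"travel":[0,0,0],"dr":[0,0,0]},{"travel":[0,0,0],"dr":[0,0,0]}]' -1
python3 d.py .430 -.332 .06 .054
```

```text
time_s: 13.78
eef_pos: [0.4305, -0.334, 0.0585]
eef_rot: [0.0, 0.688, 0.726, 0.0]
wrist_force: [-0.5, -0.3, -0.9]
opening: 1.003
time_s: 14.45
eef_pos: [0.4315, -0.335, 0.0581]
eef_rot: [0.002, 0.688, 0.726, -0.0]
wrist_force: [-0.5, 0.2, -2.5]
opening: 0.665
pos [ 0.4315 -0.335   0.0581] now-travel [ 0.02  -0.009 -0.013] after-turn travel [ 0.02  -0.009 -0.012] dr [ 0.004  0.005 -0.   ] F [-0.5  0.2 -2.5] op 0.665 t 14.45 q6 -0.93
```

```bash
python3 -m handwheel '[{"travel":[0,0,-0.06],"dr":[0,0,0]},{"travel":[0,0,-0.12],"dr":[0,0,0]},{"travel":[0,0,-0.16],"dr":[0,0,0]},{"travel":[0,0,-0.16],"dr":[0,0,0]},{"travel":[0,0,-0.16],"dr":[0,0,0]},{"travel":[0,0,-0.16],"dr":[0,0,0]},{"travel":[0,0,-0.12],"dr":[0,0,0]},{"travel":[0,0,-0.06],"dr":[0,0,0]},{"travel":[0,0,0],"dr":[0,0,0]}]'
python3 d.py .465 .300 .22 .054
```

```text
time_s: 15.2
eef_pos: [0.4289, -0.332, 0.2137]
eef_rot: [-0.002, 0.688, 0.726, 0.0]
wrist_force: [0.7, -0.8, -4.3]
opening: 0.67
pos [ 0.4289 -0.332   0.2137] now-travel [ 4.194  0.466 -0.028] after-turn travel [ 4.194  0.468 -0.042] dr [-0.004 -0.007 -0.001] F [ 0.7 -0.8 -4.3] op 0.67 t 15.2 q6 -0.93
```

```bash
python3 -m handwheel '[{"travel":[0.08,0.01,0],"dr":[-0.005,0,0]},{"travel":[0.16,0.03,0],"dr":[-0.005,0,0]},{"travel":[0.23,0.035,-0.01],"dr":[-0.005,0,0]},{"travel":[0.23,0.035,-0.01],"dr":[-0.005,0,0]},{"travel":[0.23,0.035,-0.01],"dr":[-0.005,0,0]},{"travel":[0.23,0.035,-0.01],"dr":[-0.005,0,0]},{"travel":[0.23,0.035,-0.01],"dr":[-0.005,0,0]},{"travel":[0.23,0.035,-0.01],"dr":[-0.005,0,0]},{"travel":[0.23,0.035,-0.01],"dr":[-0.005,0,0]},{"travel":[0.23,0.035,-0.01],"dr":[-0.005,0,0]},{"travel":[0.23,0.035,-0.01],"dr":[-0.005,0,0]},{"travel":[0.23,0.035,-0.01],"dr":[-0.005,0,0]},{"travel":[0.23,0.035,-0.01],"dr":[-0.005,0,0]},{"travel":[0.23,0.035,-0.01],"dr":[-0.005,0,0]},{"travel":[0.23,0.035,-0.01],"dr":[-0.005,0,0]},{"travel":[0.23,0.035,-0.01],"dr":[-0.005,0,0]},{"travel":[0.23,0.035,-0.01],"dr":[-0.005,0,0]},{"travel":[0.16,0.02,0],"dr":[0,0,0]},{"travel":[0.08,0.02,0],"dr":[0,0,0]},{"travel":[0,0,0],"dr":[0,0,0]}]'
python3 d.py .465 .300 .052 .054
```

```text
time_s: 16.87
eef_pos: [0.4657, 0.3004, 0.2128]
eef_rot: [-0.006, 0.689, 0.724, 0.007]
wrist_force: [-1.0, -0.2, -3.2]
opening: 0.661
pos [0.4657 0.3004 0.2128] now-travel [-0.022 -0.005  1.072] after-turn travel [-0.003 -0.005  1.072] dr [ 0.002 -0.035 -0.009] F [-1.  -0.2 -3.2] op 0.661 t 16.8667 q6 0.29
```

Right on target. Descend.

```bash
python3 -m handwheel '[{"travel":[0,0,0],"dr":[0.002,-0.035,-0.009]},{"travel":[0,0,0.1],"dr":[0,0,0]},{"travel":[0,0,0.17],"dr":[0,0,0]},{"travel":[0,0,0.18],"dr":[0,0,0]},{"travel":[0,0,0.18],"dr":[0,0,0]},{"travel":[0,0,0.15],"dr":[0,0,0]},{"travel":[0,0,0.08],"dr":[0,0,0]},{"travel":[0,0,0.03],"dr":[0,0,0]},{"travel":[0,0,0.01],"dr":[0,0,0]}]'
python3 d.py .465 .300 .051 .054
```

```text
time_s: 17.62
eef_pos: [0.4574, 0.2925, 0.0655]
eef_rot: [0.0, 0.688, 0.726, -0.009]
wrist_force: [-0.7, 0.0, -3.2]
opening: 0.665
pos [0.4574 0.2925 0.0655] now-travel [0.048 0.054 0.095] after-turn travel [0.047 0.053 0.097] dr [-0.024  0.025 -0.   ] F [-0.7  0.  -3.2] op 0.665 t 17.6167 q6 0.31
```

```bash
python3 -m handwheel '[{"travel":[0.04,0.04,0.03],"dr":[-0.024,0.025,0]},{"travel":[0,0,0.03],"dr":[0,0,0]},{"travel":[0,0,0.015],"dr":[0,0,0]},{"travel":[0,0,0.01],"dr":[0,0,0]},{"travel":[0,0,0.01],"dr":[0,0,0]}]'
python3 d.py .465 .300 .051 .054
```

```text
time_s: 18.03
eef_pos: [0.4656, 0.2989, 0.0525]
eef_rot: [0.001, 0.688, 0.725, 0.002]
wrist_force: [-0.3, -0.0, -3.5]
opening: 0.664
pos [0.4656 0.2989 0.0525] now-travel [ 0.007 -0.004  0.01 ] after-turn travel [ 0.007 -0.004  0.01 ] dr [ 0.01  -0.003 -0.003] F [-0.3 -0.  -3.5] op 0.664 t 18.0333 q6 0.3
```

```bash
python3 -m handwheel '[{"travel":[0,0,0.015],"dr":[0.008,0,0]},{"travel":[0,0,0.015],"dr":[0,0,0]},{"travel":[0,0,0.01],"dr":[0,0,0]}]'
python3 d.py .465 .300 .051 .054
```

```text
time_s: 18.28
eef_pos: [0.4662, 0.2997, 0.051]
eef_rot: [-0.001, 0.688, 0.726, 0.001]
wrist_force: [-5.1, -4.2, 5.4]
opening: 0.662
pos [0.4662 0.2997 0.051 ] now-travel [ 0.002 -0.008 -0.   ] after-turn travel [ 0.002 -0.008 -0.   ] dr [ 0.001 -0.004 -0.001] F [-5.1 -4.2  5.4] op 0.662 t 18.2833 q6 0.3
```

```bash
python3 -m handwheel '[{"travel":[0,0,0],"dr":[0,0,0]},{"travel":[0,0,0],"dr":[0,0,0]},{"travel":[0,0,0],"dr":[0,0,0]},{"travel":[0,0,0],"dr":[0,0,0]},{"travel":[0,0,0],"dr":[0,0,0]},{"travel":[0,0,-0.06],"dr":[0,0,0]},{"travel":[0,0,-0.18],"dr":[0,0,0]},{"travel":[0,0,-0.2],"dr":[0,0,0]},{"travel":[0,0,-0.2],"dr":[0,0,0]},{"travel":[0,0,-0.2],"dr":[0,0,0]},{"travel":[0,0,-0.2],"dr":[0,0,0]},{"travel":[0,0,0],"dr":[0,0,0]}]' 1
python3 d.py .434 -.412 .22 .054
```

```text
time_s: 19.28
eef_pos: [0.4667, 0.2995, 0.2177]
eef_rot: [-0.0, 0.688, 0.726, 0.002]
wrist_force: [1.1, 0.4, 0.3]
opening: 1.002
pos [0.4667 0.2995 0.2177] now-travel [-4.725 -0.471 -0.029] after-turn travel [-4.725 -0.473 -0.015] dr [ 0.004 -0.005 -0.001] F [1.1 0.4 0.3] op 1.002 t 19.2833 q6 0.3
```

```bash
python3 -m handwheel '[{"travel":[-0.1,-0.01,0],"dr":[0,0,0]},{"travel":[-0.2,-0.02,0],"dr":[0,0,0]},{"travel":[-0.24,-0.025,0],"dr":[0,0,0]},{"travel":[-0.24,-0.025,0],"dr":[0,0,0]},{"travel":[-0.24,-0.025,0],"dr":[0,0,0]},{"travel":[-0.24,-0.025,0],"dr":[0,0,0]},{"travel":[-0.24,-0.025,0],"dr":[0,0,0]},{"travel":[-0.24,-0.025,0],"dr":[0,0,0]},{"travel":[-0.24,-0.025,0],"dr":[0,0,0]},{"travel":[-0.24,-0.025,0],"dr":[0,0,0]},{"travel":[-0.24,-0.025,0],"dr":[0,0,0]},{"travel":[-0.24,-0.025,0],"dr":[0,0,0]},{"travel":[-0.24,-0.025,0],"dr":[0,0,0]},{"travel":[-0.24,-0.025,0],"dr":[0,0,0]},{"travel":[-0.24,-0.025,0],"dr":[0,0,0]},{"travel":[-0.24,-0.025,0],"dr":[0,0,0]},{"travel":[-0.24,-0.025,0],"dr":[0,0,0]},{"travel":[-0.24,-0.025,0],"dr":[0,0,0]},{"travel":[-0.2,-0.025,0],"dr":[0,0,0]},{"travel":[-0.1,-0.01,0],"dr":[0,0,0]}]' && python3 -m handwheel '[{"travel":[0,0,0],"dr":[0,0,0]}]'
python3 d.py .434 -.412 .22 .054
```

```text
time_s: 20.95
eef_pos: [0.4329, -0.3962, 0.2248]
eef_rot: [0.008, 0.685, 0.729, 0.009]
wrist_force: [-0.5, 0.6, 0.3]
opening: 0.997
time_s: 21.03
eef_pos: [0.4319, -0.3996, 0.2247]
eef_rot: [0.008, 0.686, 0.727, 0.009]
wrist_force: [-0.2, 0.2, -0.2]
opening: 0.997
pos [ 0.4319 -0.3996  0.2247] now-travel [-0.083  0.008  0.032] after-turn travel [-0.083  0.009  0.032] dr [0.045 0.    0.009] F [-0.2  0.2 -0.2] op 0.997 t 21.0333 q6 -1.02
```

```bash
python3 -m handwheel '[{"travel":[-0.08,0.01,0],"dr":[0.045,0,0.009]},{"travel":[0,0,0],"dr":[0,0,0]},{"travel":[0,0,0.1],"dr":[0,0,0]},{"travel":[0,0,0.17],"dr":[0,0,0]},{"travel":[0,0,0.18],"dr":[0,0,0]},{"travel":[0,0,0.15],"dr":[0,0,0]},{"travel":[0,0,0.1],"dr":[0,0,0]},{"travel":[0,0,0],"dr":[0,0,0]}]'
python3 d.py .434 -.412 .06 .054
```

```text
time_s: 21.7
eef_pos: [0.4357, -0.4056, 0.1191]
eef_rot: [0.002, 0.687, 0.727, 0.002]
wrist_force: [-0.5, 1.1, -0.3]
opening: 1.001
pos [ 0.4357 -0.4056  0.1191] now-travel [-0.042 -0.015  0.394] after-turn travel [-0.042 -0.014  0.394] dr [0.009 0.    0.004] F [-0.5  1.1 -0.3] op 1.001 t 21.7 q6 -1.01
```

```bash
python3 -m handwheel '[{"travel":[-0.04,-0.015,0.02],"dr":[0.009,0,0.004]},{"travel":[0,0,0.1],"dr":[0,0,0]},{"travel":[0,0,0.12],"dr":[0,0,0]},{"travel":[0,-0.015,0.08],"dr":[0,0,0]},{"travel":[0,0,0.05],"dr":[0,0,0]},{"travel":[0,0,0.02],"dr":[0,0,0]}]'
python3 d.py .434 -.412 .06 .054
```

```text
time_s: 22.2
eef_pos: [0.4344, -0.4125, 0.0653]
eef_rot: [0.004, 0.686, 0.727, -0.001]
wrist_force: [0.7, 0.1, -0.1]
opening: 1.002
pos [ 0.4344 -0.4125  0.0653] now-travel [ 0.004 -0.003  0.035] after-turn travel [ 0.004 -0.003  0.035] dr [0.009 0.014 0.007] F [ 0.7  0.1 -0.1] op 1.002 t 22.2 q6 -1.02
```

```bash
python3 -m handwheel '[{"travel":[0.004,-0.003,0.03],"dr":[0.009,0.014,0.007]},{"travel":[0,0,0.01],"dr":[0,0,0]}]' && python3 -m handwheel '[{"travel":[0,0,0.005],"dr":[0,0,0]},{"travel":[0,0,0.005],"dr":[0,0,0]},{"travel":[0,0,0.005],"dr":[0,0,0]},{"travel":[0,0,0.005],"dr":[0,0,0]},{"travel":[0,0,0.005],"dr":[0,0,0]},{"travel":[0,0,0.005],"dr":[0,0,0]},{"travel":[0,0,0],"dr":[0,0,0]},{"travel":[0,0,0],"dr":[0,0,0]}]' -1
python3 d.py .434 -.412 .06 .054
```

```text
time_s: 22.37
eef_pos: [0.4343, -0.4124, 0.0599]
eef_rot: [0.0, 0.688, 0.726, -0.0]
wrist_force: [-0.2, 0.7, -0.2]
opening: 1.001
time_s: 23.03
eef_pos: [0.4354, -0.4138, 0.0592]
eef_rot: [0.002, 0.688, 0.726, -0.0]
wrist_force: [-0.1, 0.2, -1.9]
opening: 0.588
pos [ 0.4354 -0.4138  0.0592] now-travel [ 0.013 -0.009 -0.005] after-turn travel [ 0.013 -0.009 -0.005] dr [0.003 0.006 0.   ] F [-0.1  0.2 -1.9] op 0.588 t 23.0333 q6 -1.01
```

```bash
python3 -m handwheel '[{"travel":[0,0,-0.06],"dr":[0,0,0]},{"travel":[0,0,-0.12],"dr":[0,0,0]},{"travel":[0,0,-0.16],"dr":[0,0,0]},{"travel":[0,0,-0.16],"dr":[0,0,0]},{"travel":[0,0,-0.16],"dr":[0,0,0]},{"travel":[0,0,-0.16],"dr":[0,0,0]},{"travel":[0,0,-0.12],"dr":[0,0,0]},{"travel":[0,0,-0.06],"dr":[0,0,0]},{"travel":[0,0,0],"dr":[0,0,0]}]' && python3 -m handwheel '[{"travel":[0.08,0.01,0],"dr":[-0.005,0,0]},{"travel":[0.16,0.02,0],"dr":[-0.005,0,0]},{"travel":[0.23,0.03,-0.01],"dr":[-0.005,0,0]},{"travel":[0.23,0.03,-0.01],"dr":[-0.005,0,0]},{"travel":[0.23,0.03,-0.01],"dr":[-0.005,0,0]},{"travel":[0.23,0.03,-0.01],"dr":[-0.005,0,0]},{"travel":[0.23,0.03,-0.01],"dr":[-0.005,0,0]},{"travel":[0.23,0.03,-0.01],"dr":[-0.005,0,0]},{"travel":[0.23,0.03,-0.01],"dr":[-0.005,0,0]},{"travel":[0.23,0.03,-0.01],"dr":[-0.005,0,0]},{"travel":[0.23,0.03,-0.01],"dr":[-0.005,0,0]},{"travel":[0.23,0.03,-0.01],"dr":[-0.005,0,0]},{"travel":[0.23,0.03,-0.01],"dr":[-0.005,0,0]},{"travel":[0.23,0.03,-0.01],"dr":[-0.005,0,0]},{"travel":[0.23,0.03,-0.01],"dr":[-0.005,0,0]},{"travel":[0.23,0.03,-0.01],"dr":[-0.005,0,0]},{"travel":[0.23,0.03,-0.01],"dr":[-0.005,0,0]},{"travel":[0.16,0.02,0],"dr":[0,0,0]},{"travel":[0.08,0.02,0],"dr":[0,0,0]},{"travel":[0,0,0],"dr":[0,0,0]}]'
python3 d.py .460 .216 .052 .054
```

```text
time_s: 23.78
eef_pos: [0.4337, -0.4115, 0.2154]
eef_rot: [-0.001, 0.688, 0.726, 0.0]
wrist_force: [-0.5, -0.4, -2.0]
opening: 0.595
time_s: 25.45
eef_pos: [0.4569, 0.2235, 0.2155]
eef_rot: [-0.007, 0.689, 0.725, 0.01]
wrist_force: [-0.5, -0.1, -2.6]
opening: 0.593
pos [0.4569 0.2235 0.2155] now-travel [-0.078  0.012  1.089] after-turn travel [-0.051  0.018  1.09 ] dr [ 0.011 -0.047 -0.007] F [-0.5 -0.1 -2.6] op 0.593 t 25.45 q6 0.15
```

```bash
python3 -m handwheel '[{"travel":[-0.05,0.018,0],"dr":[0.011,-0.047,-0.007]},{"travel":[0,0,0.1],"dr":[0,0,0]},{"travel":[0,0,0.17],"dr":[0,0,0]},{"travel":[0,0,0.18],"dr":[0,0,0]},{"travel":[0,0,0.18],"dr":[0,0,0]},{"travel":[0,0,0.15],"dr":[0,0,0]},{"travel":[0,0,0.08],"dr":[0,0,0]},{"travel":[0,0,0.03],"dr":[0,0,0]},{"travel":[0,0,0.01],"dr":[0,0,0]}]'
python3 d.py .460 .216 .052 .054
```

```text
time_s: 26.2
eef_pos: [0.4536, 0.2053, 0.0687]
eef_rot: [0.001, 0.688, 0.726, -0.01]
wrist_force: [-0.0, 0.2, -2.4]
opening: 0.594
pos [0.4536 0.2053 0.0687] now-travel [0.07  0.048 0.11 ] after-turn travel [0.069 0.046 0.111] dr [-0.024  0.028 -0.001] F [-0.   0.2 -2.4] op 0.594 t 26.2 q6 0.15
```

```bash
python3 -m handwheel '[{"travel":[0.06,0.04,0.04],"dr":[-0.024,0.028,0]},{"travel":[0,0,0.03],"dr":[0,0,0]},{"travel":[0,0,0.02],"dr":[0,0,0]},{"travel":[0,0,0.015],"dr":[0.006,0,0]},{"travel":[0,0,0.01],"dr":[0,0,0]}]'
python3 d.py .460 .216 .052 .054
```

```text
time_s: 26.62
eef_pos: [0.4601, 0.2116, 0.0521]
eef_rot: [0.0, 0.689, 0.725, -0.002]
wrist_force: [-0.1, -0.6, -0.7]
opening: 0.595
pos [0.4601 0.2116 0.0521] now-travel [0.029 0.001 0.001] after-turn travel [0.029 0.001 0.001] dr [-0.005  0.005 -0.004] F [-0.1 -0.6 -0.7] op 0.595 t 26.6167 q6 0.15
```

```bash
python3 -m handwheel '[{"travel":[0,0,0.005],"dr":[0,0,0]},{"travel":[0,0,0],"dr":[0,0,0]},{"travel":[0,0,0],"dr":[0,0,0]},{"travel":[0,0,0],"dr":[0,0,0]},{"travel":[0,0,0],"dr":[0,0,0]},{"travel":[0,0,-0.06],"dr":[0,0,0]},{"travel":[0,0,-0.18],"dr":[0,0,0]},{"travel":[0,0,-0.2],"dr":[0,0,0]},{"travel":[0,0,-0.2],"dr":[0,0,0]},{"travel":[0,0,-0.2],"dr":[0,0,0]},{"travel":[0,0,-0.15],"dr":[0,0,0]},{"travel":[0,0,0],"dr":[0,0,0]}]' 1
python3 -m handwheel '[{"travel":[-0.1,0,0],"dr":[0,0,0]},{"travel":[-0.2,0.01,0],"dr":[0,0,0]},{"travel":[-0.24,0.005,0],"dr":[0,0,0]},{"travel":[-0.24,0.005,0],"dr":[0,0,0]},{"travel":[-0.24,0.005,0],"dr":[0,0,0]},{"travel":[-0.24,0.005,0],"dr":[0,0,0]},{"travel":[-0.24,0.005,0],"dr":[0,0,0]},{"travel":[-0.24,0.005,0],"dr":[0,0,0]},{"travel":[-0.24,0.005,0],"dr":[0,0,0]},{"travel":[-0.24,0.005,0],"dr":[0,0,0]},{"travel":[-0.24,0.005,0],"dr":[0,0,0]},{"travel":[-0.24,0.005,0],"dr":[0,0,0]},{"travel":[-0.2,0.005,0],"dr":[0,0,0]},{"travel":[-0.1,0.005,0],"dr":[0,0,0]},{"travel":[0,0,0],"dr":[0,0,0]}]'
python3 d.py .493 -.324 .20 .045
python3 - <<'E'
from h import *
im=viewer.camera("top"); crop("top",140,160,490,290,2.28,"pics/top1.png",im)
E
```

```text
time_s: 27.62
eef_pos: [0.4601, 0.2119, 0.2116]
eef_rot: [0.001, 0.688, 0.725, -0.002]
wrist_force: [0.8, 0.3, 0.2]
opening: 1.001
time_s: 28.87
eef_pos: [0.4952, -0.2548, 0.2182]
eef_rot: [0.004, 0.686, 0.728, 0.003]
wrist_force: [-1.0, -0.9, -0.8]
opening: 0.999
pos [ 0.4952 -0.2548  0.2182] now-travel [-0.46  -0.043  0.122] after-turn travel [-0.46  -0.035  0.121] dr [0.018 0.005 0.028] F [-1.  -0.9 -0.8] op 0.999 t 28.8667 q6 -0.75
```

View pics/top1.png

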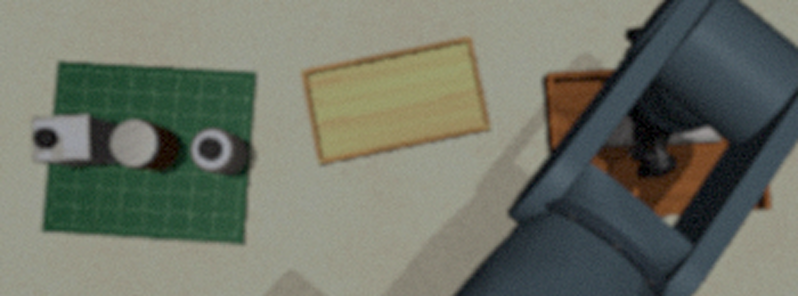

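All three stand upright on the mat: can (62,138), jar (134,143), bottle (215,150). Next, position over the tin and look with the wrist camera.

```bash
python3 -m handwheel '[{"travel":[-0.12,-0.01,0.02],"dr":[0.018,0.005,0.028]},{"travel":[-0.15,-0.01,0.02],"dr":[0,0,0]},{"travel":[-0.12,-0.01,0.02],"dr":[0,0,0]},{"travel":[-0.04,0,0.02],"dr":[0,0,0]},{"travel":[0,0,0],"dr":[0,0,0]},{"travel":[0,0,0],"dr":[0,0,0]}]'
python3 d.py .493 -.324 .20 .045; python3 - <<'E'
from h import *
c=cal("wrist"); im=viewer.camera("wrist")
np.savez("w2.npz",**{k:np.array(v) for k,v in c.items()})
crop("wrist",220,100,480,360,2.3,"pics/w2.png",im)
E
```

```text
time_s: 29.42
eef_pos: [0.4943, -0.3113, 0.2045]
eef_rot: [-0.003, 0.689, 0.725, 0.002]
wrist_force: [0.0, 0.4, -0.5]
opening: 0.999
pos [ 0.4943 -0.3113  0.2045] now-travel [-0.084 -0.013  0.03 ] after-turn travel [-0.084 -0.013  0.03 ] dr [-0.004 -0.014  0.012] F [ 0.   0.4 -0.5] op 0.999 t 29.4167 q6 -0.82
```

View pics/w2.png

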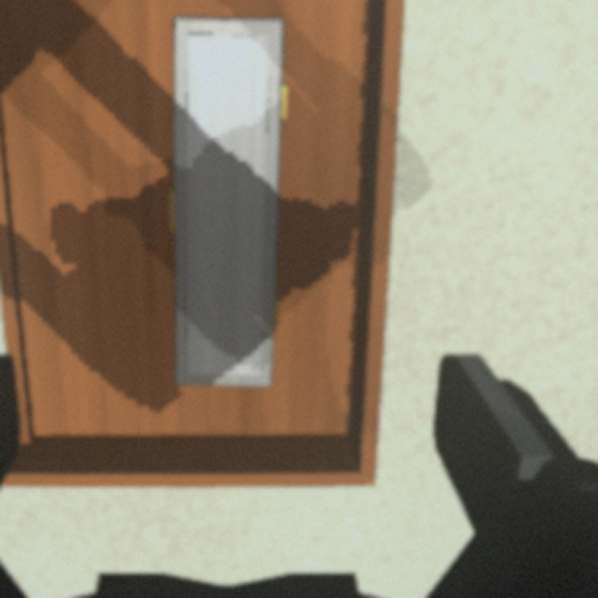

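The tin's lid corners in the crop are (174,17), (284,18), (272,386) and (178,385).

```bash
python3 - <<'E'
from h import *
d=np.load("w2.npz"); c={k:d[k] for k in d.files}; c["k1"]=float(c["k1"])
P=np.array([px2w("wrist",((u+.5)/2.3+219.5,(v+.5)/2.3+99.5),.04,c)[:2] for u,v in((174,17),(284,18),(272,386),(178,385))])
print(P.round(4),P.mean(0).round(4)); e=(P[0]+P[1]-P[2]-P[3])/2; print(np.hypot(*e), "yaw",np.arctan2(-e[0],e[1]))
print([np.hypot(*(P[0]-P[1])),np.hypot(*(P[2]-P[3]))])
E
```

```text
[[ 0.4688 -0.24  ]
 [ 0.514  -0.2381]
 [ 0.5207 -0.4069]
 [ 0.4758 -0.4088]] [ 0.4948 -0.3234]
0.16895080129301857 yaw 0.04017050550462444
[np.float64(0.04526733061569707), np.float64(0.04494974471352696)]
```

```bash
python3 -m handwheel '[{"travel":[-0.08,-0.01,0],"dr":[-0.004,-0.014,0.018]},{"travel":[0,0,0],"dr":[0,0,0]},{"travel":[0,0,0.1],"dr":[0,0,0]},{"travel":[0,0,0.18],"dr":[0,0,0]},{"travel":[0,0,0.18],"dr":[0,0,0]},{"travel":[0,0,0.15],"dr":[0,0,0]},{"travel":[0,0,0.1],"dr":[0,0,0]},{"travel":[0,0,0],"dr":[0,0,0]}]' 0.55
python3 d.py .4945 -.3238 .019 .042
```

```text
time_s: 30.13
eef_pos: [0.4969, -0.3227, 0.099]
eef_rot: [0.005, 0.691, 0.723, 0.0]
wrist_force: [0.1, 0.3, 0.5]
opening: 0.776
pos [ 0.4969 -0.3227  0.099 ] now-travel [-0.003 -0.02   0.533] after-turn travel [-0.007 -0.016  0.533] dr [0.014 0.014 0.005] F [0.1 0.3 0.5] op 0.776 t 30.1333 q6 -0.82
```

```bash
python3 -m handwheel '[{"travel":[-0.005,-0.016,0.05],"dr":[0.014,0.014,0.005]},{"travel":[0,0,0.12],"dr":[0,0,0]},{"travel":[0,0,0.12],"dr":[0,0,0]},{"travel":[0,0,0.08],"dr":[0,0,0]},{"travel":[0,0,0.03],"dr":[0,0,0]},{"travel":[0,0,0],"dr":[0,0,0]}]'
python3 d.py .4945 -.3238 .019 .042
```

```text
time_s: 30.63
eef_pos: [0.4971, -0.3258, 0.0414]
eef_rot: [0.003, 0.692, 0.722, -0.0]
wrist_force: [-0.4, 0.7, -0.6]
opening: 0.771
pos [ 0.4971 -0.3258  0.0414] now-travel [ 0.015 -0.018  0.149] after-turn travel [ 0.014 -0.017  0.149] dr [0.006 0.007 0.001] F [-0.4  0.7 -0.6] op 0.771 t 30.6333 q6 -0.82
```

```bash
python3 -m handwheel '[{"travel":[0.013,-0.018,0.03],"dr":[0.006,0.007,0.001]},{"travel":[0,0,0.05],"dr":[0,0,0]},{"travel":[0,0,0.05],"dr":[0,0,0]},{"travel":[0,0,0.02],"dr":[0,0,0]},{"travel":[0,0,0.008],"dr":[0,0,0]}]'
python3 d.py .4945 -.3238 .019 .042
```

```text
time_s: 31.05
eef_pos: [0.4962, -0.3258, 0.0193]
eef_rot: [0.003, 0.692, 0.722, 0.0]
wrist_force: [-0.6, -0.6, -0.4]
opening: 0.777
pos [ 0.4962 -0.3258  0.0193] now-travel [ 0.014 -0.01   0.002] after-turn travel [ 0.014 -0.01   0.002] dr [ 0.007  0.007 -0.   ] F [-0.6 -0.6 -0.4] op 0.777 t 31.05 q6 -0.82
```

```bash
python3 -m handwheel '[{"travel":[0,-0.01,0.007],"dr":[0.007,0.007,0]},{"travel":[0,0,0.005],"dr":[0,0,0]},{"travel":[0,0,0.005],"dr":[0,0,0]},{"travel":[0,0,0.005],"dr":[0,0,0]},{"travel":[0,0,0.005],"dr":[0,0,0]},{"travel":[0,0,0],"dr":[0,0,0]},{"travel":[0,0,0],"dr":[0,0,0]},{"travel":[0,0,0],"dr":[0,0,0]}]' -1
python3 d.py .4945 -.3238 .15 .042
```

```text
time_s: 31.72
eef_pos: [0.4945, -0.3259, 0.0176]
eef_rot: [-0.001, 0.692, 0.722, -0.0]
wrist_force: [-0.8, 0.1, -1.2]
opening: 0.525
pos [ 0.4945 -0.3259  0.0176] now-travel [ 0.014 -0.001 -0.882] after-turn travel [ 0.014  0.    -0.882] dr [-0.002 -0.002  0.   ] F [-0.8  0.1 -1.2] op 0.525 t 31.7167 q6 -0.82
```

```bash
python3 -m handwheel '[{"travel":[0,0,-0.06],"dr":[0,0,0]},{"travel":[0,0,-0.12],"dr":[0,0,0]},{"travel":[0,0,-0.15],"dr":[0,0,0]},{"travel":[0,0,-0.15],"dr":[0,0,0]},{"travel":[0,0,-0.15],"dr":[0,0,0]},{"travel":[0,0,-0.1],"dr":[0,0,0]},{"travel":[0,0,-0.04],"dr":[0,0,0]},{"travel":[0,0,0],"dr":[0,0,0]},{"travel":[0.08,0.01,0],"dr":[0,0,0]},{"travel":[0.16,0.02,0],"dr":[0,0,0]},{"travel":[0.22,0.03,0],"dr":[0,0,0]},{"travel":[0.22,0.03,0],"dr":[0,0,0]},{"travel":[0.22,0.03,0],"dr":[0,0,0]},{"travel":[0.22,0.03,0],"dr":[0,0,0]},{"travel":[0.22,0.03,0],"dr":[0,0,0]},{"travel":[0.22,0.03,0],"dr":[0,0,0]},{"travel":[0.16,0.02,0],"dr":[0,0,0]},{"travel":[0.08,0.01,0],"dr":[0,0,0]},{"travel":[0,0,0],"dr":[0,0,0]}]'
python3 d.py .5273 -.007 .10 .198
```

```text
time_s: 33.3
eef_pos: [0.5081, -0.0326, 0.1264]
eef_rot: [-0.014, 0.694, 0.72, -0.003]
wrist_force: [0.7, -0.1, -1.9]
opening: 0.526
pos [ 0.5081 -0.0326  0.1264] now-travel [0.163 0.139 0.176] after-turn travel [0.142 0.159 0.176] dr [-0.043 -0.036 -0.307] F [ 0.7 -0.1 -1.9] op 0.526 t 33.3 q6 -0.34
```

```bash
python3 -m handwheel '[{"travel":[0,0,0],"dr":[-0.022,-0.018,-0.155]},{"travel":[0,0,0],"dr":[-0.022,-0.018,-0.155]},{"travel":[0.07,0.08,0],"dr":[0,0,0]},{"travel":[0.07,0.08,0],"dr":[0,0,0]},{"travel":[0,0,0],"dr":[0,0,0]}]'
python3 d.py .5273 -.007 .10 .198
python3 - <<'E'
from h import *
im=viewer.camera("side"); crop("side",240,130,440,280,4,"pics/s1.png",im)
E
```

```text
time_s: 33.72
eef_pos: [0.5219, -0.0037, 0.1202]
eef_rot: [-0.004, 0.629, 0.777, -0.002]
wrist_force: [-0.1, -0.5, -2.2]
opening: 0.532
pos [ 0.5219 -0.0037  0.1202] now-travel [-0.029  0.032  0.134] after-turn travel [-0.029  0.031  0.135] dr [-0.017 -0.006  0.023] F [-0.1 -0.5 -2.2] op 0.532 t 33.7167 q6 -0.44
```

View pics/s1.png

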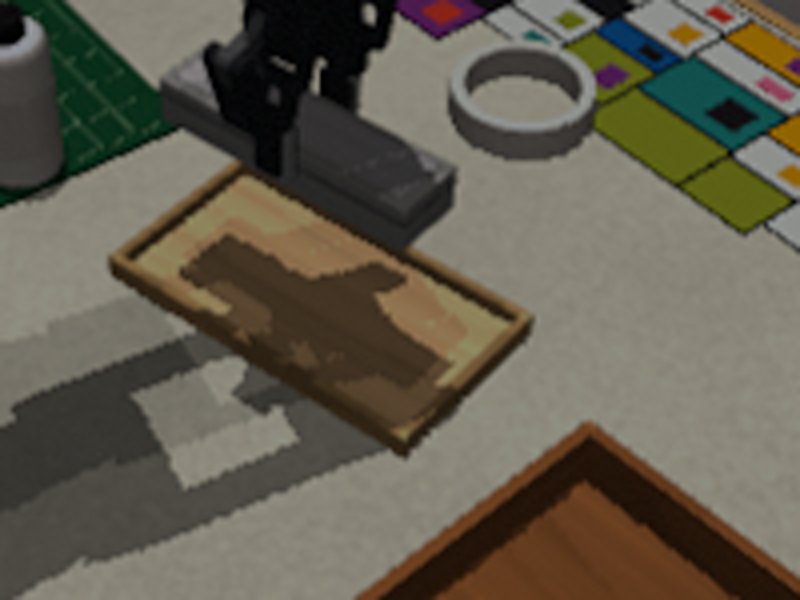

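The tin is held level over the tray. The tray rim corners in this crop are (112,258), (405,440), (531,320) and (238,165).

```bash
python3 - <<'E'
from h import *
P=np.array([px2w("side",((u+.5)/4+239.5,(v+.5)/4+129.5),.015)[:2] for u,v in((112,258),(405,440),(531,320),(238,165))])
print(P.round(4),P.mean(0)); e=P[0]+P[3]-P[1]-P[2]; print(np.arctan2(-e[0],e[1]))
E
python3 -m handwheel '[{"travel":[-0.03,0.03,0.03],"dr":[-0.017,-0.006,0.023]},{"travel":[0,0,0.12],"dr":[0,0,0]},{"travel":[0,0,0.12],"dr":[0,0,0]},{"travel":[0,0,0.08],"dr":[0,0,0]},{"travel":[0,0,0.04],"dr":[0,0,0]},{"travel":[0,0,0],"dr":[0,0,0]}]'
python3 d.py .5273 -.007 .014 .198
```

```text
[[ 0.4481  0.0906]
 [ 0.4919 -0.1246]
 [ 0.6068 -0.1021]
 [ 0.5567  0.1105]] [ 0.52586563 -0.00640674]
0.21604209442113728
time_s: 34.27
eef_pos: [0.5247, -0.0129, 0.0561]
eef_rot: [-0.0, 0.636, 0.772, -0.001]
wrist_force: [-0.7, 0.1, -2.0]
opening: 0.529
pos [ 0.5247 -0.0129  0.0561] now-travel [0.036 0.025 0.281] after-turn travel [0.035 0.025 0.281] dr [-0.004  0.003 -0.012] F [-0.7  0.1 -2. ] op 0.529 t 34.2667 q6 -0.44
```

```bash
python3 -m handwheel '[{"travel":[0.036,0.025,0.04],"dr":[-0.004,0.003,-0.015]},{"travel":[0,0,0.08],"dr":[0,0,0]},{"travel":[0,0,0.08],"dr":[0,0,0]},{"travel":[0,0,0.05],"dr":[0,0,0]},{"travel":[0,0,0.02],"dr":[0,0,0]},{"travel":[0,0,0.01],"dr":[0,0,0]}]'
python3 d.py .5273 -.007 .0126 .198
```

```text
time_s: 34.77
eef_pos: [0.5294, -0.008, 0.0125]
eef_rot: [0.002, 0.634, 0.774, 0.001]
wrist_force: [-9.4, 1.6, 32.6]
opening: 0.525
pos [ 0.5294 -0.008   0.0125] now-travel [ 0.009 -0.013 -0.001] after-turn travel [ 0.009 -0.013 -0.001] dr [0.007 0.004 0.001] F [-9.4  1.6 32.6] op 0.525 t 34.7667 q6 -0.44
```

Contact at the predicted height. Releasing with only a partial opening, because the tray walls are close.

```bash
python3 -m handwheel '[{"travel":[0,0,-0.01],"dr":[0,0,0]},{"travel":[0,0,0],"dr":[0,0,0]},{"travel":[0,0,0],"dr":[0,0,0]},{"travel":[0,0,0],"dr":[0,0,0]},{"travel":[0,0,0],"dr":[0,0,0]},{"travel":[0,0,-0.05],"dr":[0,0,0]},{"travel":[0,0,-0.12],"dr":[0,0,0]},{"travel":[0,0,-0.2],"dr":[0,0,0]},{"travel":[0,0,-0.22],"dr":[0,0,0]},{"travel":[0,0,-0.22],"dr":[0,0,0]},{"travel":[0,0,-0.22],"dr":[0,0,0]},{"travel":[0,0,-0.22],"dr":[0,0,0]},{"travel":[0,0,-0.1],"dr":[0,0,0]},{"travel":[0,0,0],"dr":[0,0,0]}]' 0.4
python3 -m handwheel '[{"travel":[0,0,0],"dr":[0,0,0.14]},{"travel":[0,0,0],"dr":[0,0,0.14]},{"travel":[0,0,0],"dr":[0,0,0]}]' 1
python3 d.py .460 .212 .22 .054; python3 - <<'E'
from h import *
im=viewer.camera("side"); crop("side",160,100,400,280,3.3,"pics/s2.png",im)
E
```

```text
time_s: 35.93
eef_pos: [0.5285, -0.0076, 0.232]
eef_rot: [0.004, 0.633, 0.774, 0.002]
wrist_force: [1.3, 0.3, 0.4]
opening: 0.701
time_s: 36.18
eef_pos: [0.529, -0.0076, 0.2337]
eef_rot: [0.006, 0.69, 0.723, 0.003]
wrist_force: [0.2, 0.1, -0.3]
opening: 0.999
pos [ 0.529  -0.0076  0.2337] now-travel [ 1.484 -0.392  0.081] after-turn travel [ 1.487 -0.38   0.092] dr [ 0.025  0.008 -0.014] F [ 0.2  0.1 -0.3] op 0.999 t 36.1833 q6 -0.29
```

View pics/s2.png

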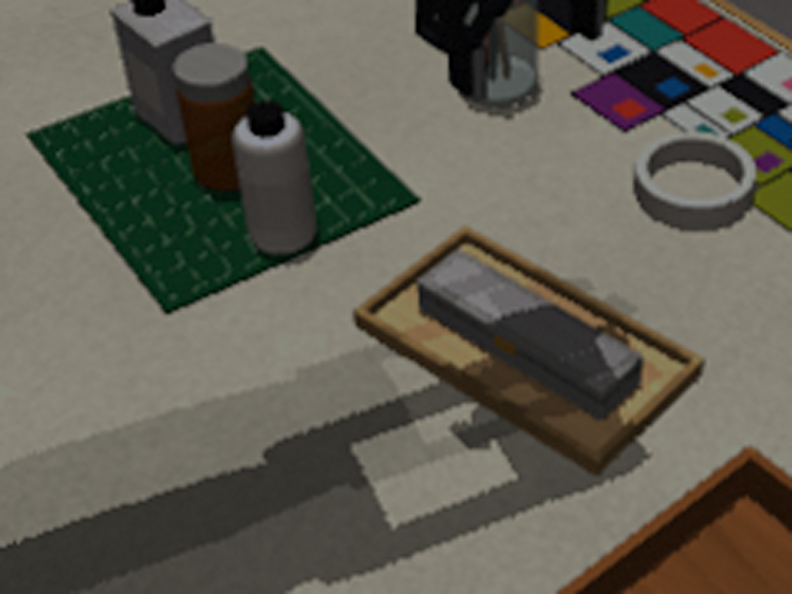

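The tin lies flat and centred in the tray (crop 530,335), and the bottle, jar and can stand on the mat. Now the bottle goes back.

```bash
python3 -m handwheel '[{"travel":[0.12,-0.03,0.01],"dr":[0.025,0.008,-0.014]},{"travel":[0.2,-0.06,0],"dr":[0,0,0]},{"travel":[0.24,-0.06,0],"dr":[0,0,0]},{"travel":[0.24,-0.06,0],"dr":[0,0,0]},{"travel":[0.24,-0.06,0],"dr":[0,0,0]},{"travel":[0.2,-0.05,0],"dr":[0,0,0]},{"travel":[0.12,-0.03,0],"dr":[0,0,0]},{"travel":[0.04,0,0],"dr":[0,0,0]},{"travel":[0,0,0],"dr":[0,0,0]},{"travel":[0,0,0],"dr":[0,0,0]}]'
python3 d.py .460 .212 .053 .054
```

```text
time_s: 37.07
eef_pos: [0.4553, 0.2048, 0.2219]
eef_rot: [-0.006, 0.679, 0.734, -0.006]
wrist_force: [0.6, -0.5, -0.3]
opening: 1.002
pos [0.4553 0.2048 0.2219] now-travel [0.045 0.054 1.125] after-turn travel [0.046 0.034 1.126] dr [-0.032  0.     0.045] F [ 0.6 -0.5 -0.3] op 1.002 t 37.0667 q6 0.11
```

```bash
python3 -m handwheel '[{"travel":[0.05,0.04,0],"dr":[-0.032,0,0.045]},{"travel":[0,0,0.1],"dr":[0,0,0]},{"travel":[0,0,0.17],"dr":[0,0,0]},{"travel":[0,0,0.18],"dr":[0,0,0]},{"travel":[0,0,0.15],"dr":[0,0,0]},{"travel":[0,0,0.08],"dr":[0,0,0]},{"travel":[0,0,0],"dr":[0,0,0]}]'
python3 d.py .460 .212 .053 .054
```

```text
time_s: 37.65
eef_pos: [0.4664, 0.2039, 0.1157]
eef_rot: [0.003, 0.69, 0.724, 0.001]
wrist_force: [-1.3, -0.2, 0.4]
opening: 0.999
pos [0.4664 0.2039 0.1157] now-travel [ 0.057 -0.042  0.418] after-turn travel [ 0.056 -0.039  0.418] dr [ 0.009  0.006 -0.01 ] F [-1.3 -0.2  0.4] op 0.999 t 37.65 q6 0.13
```

```bash
python3 -m handwheel '[{"travel":[0.055,-0.04,0],"dr":[0.009,0.006,-0.01]},{"travel":[0,0,0.08],"dr":[0,0,0]},{"travel":[0,0,0.12],"dr":[0,0,0]},{"travel":[0,0,0.1],"dr":[0,0,0]},{"travel":[0,0,0.06],"dr":[0,0,0]},{"travel":[0,0,0.02],"dr":[0,0,0]}]'
python3 d.py .460 .212 .053 .054
```

```text
time_s: 38.15
eef_pos: [0.4642, 0.2104, 0.062]
eef_rot: [0.001, 0.689, 0.725, 0.003]
wrist_force: [-0.4, 0.9, 0.5]
opening: 1.001
pos [0.4642 0.2104 0.062 ] now-travel [ 0.012 -0.028  0.06 ] after-turn travel [ 0.012 -0.028  0.06 ] dr [ 0.011 -0.003 -0.006] F [-0.4  0.9  0.5] op 1.001 t 38.15 q6 0.14
```

```bash
python3 -m handwheel '[{"travel":[0.012,-0.028,0.03],"dr":[0.011,-0.003,-0.006]},{"travel":[0,0,0.03],"dr":[0,0,0]},{"travel":[0,0,0.01],"dr":[0,0,0]}]' && python3 -m handwheel '[{"travel":[0,0,0.005],"dr":[0,0,0]},{"travel":[0,0,0.005],"dr":[0,0,0]},{"travel":[0,0,0.005],"dr":[0,0,0]},{"travel":[0,0,0.005],"dr":[0,0,0]},{"travel":[0,0,0.005],"dr":[0,0,0]},{"travel":[0,0,0.005],"dr":[0,0,0]},{"travel":[0,0,0],"dr":[0,0,0]},{"travel":[0,0,0],"dr":[0,0,0]}]' -1
python3 d.py .460 .212 .0522 .054
```

```text
time_s: 38.4
eef_pos: [0.4609, 0.2123, 0.0526]
eef_rot: [0.0, 0.688, 0.726, 0.001]
wrist_force: [1.1, -0.3, -0.9]
opening: 1.002
time_s: 39.07
eef_pos: [0.4616, 0.2129, 0.052]
eef_rot: [0.001, 0.687, 0.727, 0.001]
wrist_force: [-0.4, -0.4, -1.6]
opening: 0.595
pos [0.4616 0.2129 0.052 ] now-travel [-0.005 -0.011 -0.001] after-turn travel [-0.005 -0.011 -0.001] dr [ 0.006 -0.001  0.003] F [-0.4 -0.4 -1.6] op 0.595 t 39.0667 q6 0.14
```

```bash
python3 -m handwheel '[{"travel":[0,0,-0.06],"dr":[0,0,0]},{"travel":[0,0,-0.12],"dr":[0,0,0]},{"travel":[0,0,-0.16],"dr":[0,0,0]},{"travel":[0,0,-0.16],"dr":[0,0,0]},{"travel":[0,0,-0.16],"dr":[0,0,0]},{"travel":[0,0,-0.16],"dr":[0,0,0]},{"travel":[0,0,-0.12],"dr":[0,0,0]},{"travel":[0,0,-0.08],"dr":[0,0,0]},{"travel":[0,0,0],"dr":[0,0,0]}]' && python3 -m handwheel '[{"travel":[-0.1,-0.01,0],"dr":[0,0,0]},{"travel":[-0.2,-0.02,0],"dr":[0,0,0]},{"travel":[-0.24,-0.022,0],"dr":[0.003,0,0]},{"travel":[-0.24,-0.022,0],"dr":[0.003,0,0]},{"travel":[-0.24,-0.022,0],"dr":[0.003,0,0]},{"travel":[-0.24,-0.022,0],"dr":[0.003,0,0]},{"travel":[-0.24,-0.022,0],"dr":[0.003,0,0]},{"travel":[-0.24,-0.022,0],"dr":[0.003,0,0]},{"travel":[-0.24,-0.022,0],"dr":[0.003,0,0]},{"travel":[-0.24,-0.022,0],"dr":[0.003,0,0]},{"travel":[-0.24,-0.022,0],"dr":[0.003,0,0]},{"travel":[-0.24,-0.022,0],"dr":[0.003,0,0]},{"travel":[-0.24,-0.022,0],"dr":[0.003,0,0]},{"travel":[-0.24,-0.022,0],"dr":[0.003,0,0]},{"travel":[-0.24,-0.022,0],"dr":[0.003,0,0]},{"travel":[-0.24,-0.022,0],"dr":[0.003,0,0]},{"travel":[-0.2,-0.02,0],"dr":[0,0,0]},{"travel":[-0.1,-0.01,0],"dr":[0,0,0]},{"travel":[0,0,0],"dr":[0,0,0]},{"travel":[0,0,0],"dr":[0,0,0]}]'
python3 d.py .4352 -.413 .0595 .054
```

```text
time_s: 39.82
eef_pos: [0.4589, 0.2124, 0.2139]
eef_rot: [-0.0, 0.687, 0.726, -0.0]
wrist_force: [0.3, -0.5, -1.8]
opening: 0.595
time_s: 41.48
eef_pos: [0.4276, -0.4075, 0.1985]
eef_rot: [-0.016, 0.686, 0.727, -0.007]
wrist_force: [0.3, 1.1, -2.0]
opening: 0.597
pos [ 0.4276 -0.4075  0.1985] now-travel [-0.052  0.077  0.924] after-turn travel [-0.039  0.048  0.927] dr [-0.06  -0.026  0.009] F [ 0.3  1.1 -2. ] op 0.597 t 41.4833 q6 -1.01
```

```bash
python3 -m handwheel '[{"travel":[-0.04,0.05,0],"dr":[-0.06,-0.026,0.009]},{"travel":[0,0,0],"dr":[0,0,0]},{"travel":[0,0,0.1],"dr":[0,0,0]},{"travel":[0,0,0.15],"dr":[0,0,0]},{"travel":[0,0,0.15],"dr":[0,0,0]},{"travel":[0,0,0.12],"dr":[0,0,0]},{"travel":[0,0,0.06],"dr":[0,0,0]},{"travel":[0,0,0],"dr":[0,0,0]}]'
python3 d.py .4352 -.413 .0595 .054
```

```text
time_s: 42.15
eef_pos: [0.4359, -0.4019, 0.1074]
eef_rot: [-0.003, 0.685, 0.729, 0.001]
wrist_force: [-0.2, 1.3, -2.0]
opening: 0.598
pos [ 0.4359 -0.4019  0.1074] now-travel [-0.076 -0.008  0.319] after-turn travel [-0.074 -0.009  0.319] dr [-0.008 -0.011  0.015] F [-0.2  1.3 -2. ] op 0.598 t 42.15 q6 -1.01
```

```bash
python3 -m handwheel '[{"travel":[-0.07,-0.009,0],"dr":[-0.008,-0.011,0.015]},{"travel":[0,0,0.08],"dr":[0,0,0]},{"travel":[0,0,0.1],"dr":[0,0,0]},{"travel":[0,0,0.06],"dr":[0,0,0]},{"travel":[0,0,0.02],"dr":[0,0,0]}]'
python3 d.py .4352 -.413 .0595 .054
```

```text
time_s: 42.57
eef_pos: [0.4377, -0.4148, 0.0709]
eef_rot: [0.004, 0.687, 0.726, -0.001]
wrist_force: [-0.6, 0.4, -1.9]
opening: 0.594
pos [ 0.4377 -0.4148  0.0709] now-travel [ 0.014 -0.016  0.076] after-turn travel [ 0.013 -0.016  0.076] dr [0.008 0.013 0.003] F [-0.6  0.4 -1.9] op 0.594 t 42.5667 q6 -1.01
```

```bash
python3 -m handwheel '[{"travel":[0.014,-0.017,0.03],"dr":[0.008,0.013,0.003]},{"travel":[0,0,0.03],"dr":[0,0,0]},{"travel":[0,0,0.02],"dr":[0,0,0]},{"travel":[0,0,0.01],"dr":[0,0,0]},{"travel":[0,0,0.008],"dr":[0,0,0]}]'
python3 d.py .4352 -.413 .0592 .054
```

```text
time_s: 42.98
eef_pos: [0.4353, -0.4143, 0.0587]
eef_rot: [0.0, 0.688, 0.726, -0.0]
wrist_force: [-3.3, 4.8, 6.7]
opening: 0.593
pos [ 0.4353 -0.4143  0.0587] now-travel [ 0.009 -0.    -0.003] after-turn travel [ 0.009 -0.    -0.003] dr [ 0.     0.002 -0.001] F [-3.3  4.8  6.7] op 0.593 t 42.9833 q6 -1.01
```

```bash
python3 -m handwheel '[{"travel":[0,0,0],"dr":[0,0,0]},{"travel":[0,0,0],"dr":[0,0,0]},{"travel":[0,0,0],"dr":[0,0,0]},{"travel":[0,0,0],"dr":[0,0,0]},{"travel":[0,0,0],"dr":[0,0,0]},{"travel":[0,0,-0.06],"dr":[0,0,0]},{"travel":[0,0,-0.18],"dr":[0,0,0]},{"travel":[0,0,-0.2],"dr":[0,0,0]},{"travel":[0,0,-0.2],"dr":[0,0,0]},{"travel":[0,0,-0.2],"dr":[0,0,0]},{"travel":[0,0,-0.15],"dr":[0,0,0]},{"travel":[0,0,0],"dr":[0,0,0]}]' 1 && python3 -m handwheel '[{"travel":[0.1,0.01,0],"dr":[-0.005,0,0]},{"travel":[0.2,0.02,0],"dr":[-0.005,0,0]},{"travel":[0.24,0.035,-0.01],"dr":[-0.005,0,0]},{"travel":[0.24,0.035,-0.01],"dr":[-0.005,0,0]},{"travel":[0.24,0.035,-0.01],"dr":[-0.005,0,0]},{"travel":[0.24,0.035,-0.01],"dr":[-0.005,0,0]},{"travel":[0.24,0.035,-0.01],"dr":[-0.005,0,0]},{"travel":[0.24,0.035,-0.01],"dr":[-0.005,0,0]},{"travel":[0.24,0.035,-0.01],"dr":[-0.005,0,0]},{"travel":[0.24,0.035,-0.01],"dr":[-0.005,0,0]},{"travel":[0.24,0.035,-0.01],"dr":[-0.005,0,0]},{"travel":[0.24,0.035,-0.01],"dr":[-0.005,0,0]},{"travel":[0.24,0.035,-0.01],"dr":[-0.005,0,0]},{"travel":[0.24,0.035,-0.01],"dr":[-0.005,0,0]},{"travel":[0.24,0.035,-0.01],"dr":[-0.005,0,0]},{"travel":[0.24,0.035,-0.01],"dr":[-0.005,0,0]},{"travel":[0.24,0.035,-0.01],"dr":[-0.005,0,0]},{"travel":[0.24,0.035,-0.01],"dr":[-0.005,0,0]},{"travel":[0.2,0.02,0],"dr":[0,0,0]},{"travel":[0.1,0.01,0],"dr":[0,0,0]}]' && python3 -m handwheel '[{"travel":[0,0,0],"dr":[0,0,0]},{"travel":[0,0,0],"dr":[0,0,0]}]'
python3 d.py .4665 .2996 .052 .054
```

```text
time_s: 43.98
eef_pos: [0.435, -0.4138, 0.2168]
eef_rot: [0.0, 0.688, 0.726, -0.0]
wrist_force: [0.3, 0.2, 0.2]
opening: 0.999
time_s: 45.65
eef_pos: [0.491, 0.2828, 0.2426]
eef_rot: [0.023, 0.691, 0.722, 0.018]
wrist_force: [0.1, 0.2, -0.0]
opening: 1.002
time_s: 45.82
eef_pos: [0.4897, 0.2865, 0.2419]
eef_rot: [0.022, 0.689, 0.724, 0.018]
wrist_force: [0.2, -1.8, 0.5]
opening: 1.0
pos [0.4897 0.2865 0.2419] now-travel [ 0.105 -0.221  1.255] after-turn travel [ 0.096 -0.15   1.266] dr [ 0.107  0.015 -0.008] F [ 0.2 -1.8  0.5] op 1.0 t 45.8167 q6 0.29
```

```bash
python3 -m handwheel '[{"travel":[0,0,0],"dr":[0.107,0.015,-0.008]},{"travel":[0.05,-0.075,0.05],"dr":[0,0,0]},{"travel":[0.05,-0.075,0.05],"dr":[0,0,0]},{"travel":[0,0,0],"dr":[0,0,0]},{"travel":[0,0,0.14],"dr":[0,0,0]},{"travel":[0,0,0.18],"dr":[0,0,0]},{"travel":[0,0,0.18],"dr":[0,0,0]},{"travel":[0,0,0.14],"dr":[0,0,0]},{"travel":[0,0,0.06],"dr":[0,0,0]},{"travel":[0,0,0],"dr":[0,0,0]}]'
python3 d.py .4665 .2996 .052 .054
```

```text
time_s: 46.65
eef_pos: [0.4665, 0.2929, 0.1199]
eef_rot: [0.002, 0.69, 0.724, 0.001]
wrist_force: [-0.2, 0.3, -0.9]
opening: 0.999
pos [0.4665 0.2929 0.1199] now-travel [0.045 0.    0.453] after-turn travel [0.044 0.002 0.453] dr [ 0.007  0.003 -0.01 ] F [-0.2  0.3 -0.9] op 0.999 t 46.65 q6 0.3
```

```bash
python3 -m handwheel '[{"travel":[0.044,0,0],"dr":[0.007,0.003,-0.01]},{"travel":[0,0,0.08],"dr":[0,0,0]},{"travel":[0,0,0.14],"dr":[0,0,0]},{"travel":[0,0,0.12],"dr":[0,0,0]},{"travel":[0,0,0.06],"dr":[0,0,0]},{"travel":[0,0,0.02],"dr":[0,0,0]}]'
python3 d.py .4665 .2996 .052 .054
```

```text
time_s: 47.15
eef_pos: [0.4725, 0.3019, 0.0612]
eef_rot: [0.003, 0.688, 0.726, 0.006]
wrist_force: [-0.5, 0.1, 0.1]
opening: 1.001
pos [0.4725 0.3019 0.0612] now-travel [-0.013 -0.041  0.06 ] after-turn travel [-0.013 -0.04   0.061] dr [ 0.026 -0.008  0.001] F [-0.5  0.1  0.1] op 1.001 t 47.15 q6 0.3
```

```bash
python3 -m handwheel '[{"travel":[-0.013,-0.04,0.03],"dr":[0.026,-0.008,0]},{"travel":[0,0,0.03],"dr":[0,0,0]},{"travel":[0,0,0.01],"dr":[0,0,0]}]' && python3 -m handwheel '[{"travel":[0,0,0.005],"dr":[0,0,0]},{"travel":[0,0,0.005],"dr":[0,0,0]},{"travel":[0,0,0.005],"dr":[0,0,0]},{"travel":[0,0,0.005],"dr":[0,0,0]},{"travel":[0,0,0.005],"dr":[0,0,0]},{"travel":[0,0,0.005],"dr":[0,0,0]},{"travel":[0,0,0],"dr":[0,0,0]},{"travel":[0,0,0],"dr":[0,0,0]}]' -1
python3 d.py .4665 .2996 .051 .054
```

```text
time_s: 47.4
eef_pos: [0.4673, 0.3, 0.0512]
eef_rot: [0.0, 0.687, 0.726, 0.0]
wrist_force: [0.4, 0.2, 0.4]
opening: 1.006
time_s: 48.07
eef_pos: [0.4678, 0.3004, 0.0507]
eef_rot: [0.001, 0.687, 0.727, 0.001]
wrist_force: [-1.2, -0.6, -1.3]
opening: 0.665
pos [0.4678 0.3004 0.0507] now-travel [-0.005 -0.009 -0.002] after-turn travel [-0.005 -0.009 -0.002] dr [ 0.004 -0.     0.003] F [-1.2 -0.6 -1.3] op 0.665 t 48.0667 q6 0.3
```

```bash
python3 -m handwheel '[{"travel":[0,0,-0.06],"dr":[0,0,0]},{"travel":[0,0,-0.12],"dr":[0,0,0]},{"travel":[0,0,-0.16],"dr":[0,0,0]},{"travel":[0,0,-0.16],"dr":[0,0,0]},{"travel":[0,0,-0.16],"dr":[0,0,0]},{"travel":[0,0,-0.16],"dr":[0,0,0]},{"travel":[0,0,-0.14],"dr":[0,0,0]},{"travel":[0,0,-0.1],"dr":[0,0,0]},{"travel":[0,0,0],"dr":[0,0,0]}]' && python3 -m handwheel '[{"travel":[-0.1,-0.01,0],"dr":[0,0,0]},{"travel":[-0.2,-0.02,0],"dr":[0,0,0]},{"travel":[-0.24,-0.025,0],"dr":[0,0,0]},{"travel":[-0.24,-0.025,0],"dr":[0,0,0]},{"travel":[-0.24,-0.025,0],"dr":[0,0,0]},{"travel":[-0.24,-0.025,0],"dr":[0,0,0]},{"travel":[-0.24,-0.025,0],"dr":[0,0,0]},{"travel":[-0.24,-0.025,0],"dr":[0,0,0]},{"travel":[-0.24,-0.025,0],"dr":[0,0,0]},{"travel":[-0.24,-0.025,0],"dr":[0,0,0]},{"travel":[-0.24,-0.025,0],"dr":[0,0,0]},{"travel":[-0.24,-0.025,0],"dr":[0,0,0]},{"travel":[-0.24,-0.025,0],"dr":[0,0,0]},{"travel":[-0.24,-0.025,0],"dr":[0,0,0]},{"travel":[-0.24,-0.025,0],"dr":[0,0,0]},{"travel":[-0.24,-0.025,0],"dr":[0,0,0]},{"travel":[-0.22,-0.02,0],"dr":[0,0,0]},{"travel":[-0.12,-0.01,0],"dr":[0,0,0]},{"travel":[-0.05,0,0],"dr":[0,0,0]},{"travel":[0,0,0],"dr":[0,0,0]}]'
python3 d.py .4313 -.3345 .058 .054
```

```text
time_s: 48.82
eef_pos: [0.4642, 0.2992, 0.2155]
eef_rot: [-0.002, 0.687, 0.726, -0.003]
wrist_force: [0.7, 1.0, -2.6]
opening: 0.665
time_s: 50.48
eef_pos: [0.4251, -0.3343, 0.1969]
eef_rot: [-0.01, 0.686, 0.728, -0.003]
wrist_force: [-0.3, 0.6, -3.6]
opening: 0.662
pos [ 0.4251 -0.3343  0.1969] now-travel [-0.013  0.057  0.925] after-turn travel [-0.004  0.041  0.926] dr [-0.033 -0.019  0.009] F [-0.3  0.6 -3.6] op 0.662 t 50.4833 q6 -0.94
```

```bash
python3 -m handwheel '[{"travel":[0,0.04,0],"dr":[-0.033,-0.019,0.009]},{"travel":[0,0,0],"dr":[0,0,0]},{"travel":[0,0,0.1],"dr":[0,0,0]},{"travel":[0,0,0.12],"dr":[0,0,0]},{"travel":[0,0,0],"dr":[0,0,0]}]'
python3 d.py .4313 -.3345 .058 .054
```

```text
time_s: 50.9
eef_pos: [0.4327, -0.3271, 0.1618]
eef_rot: [-0.0, 0.686, 0.727, 0.002]
wrist_force: [-0.1, 1.2, -4.4]
opening: 0.664
pos [ 0.4327 -0.3271  0.1618] now-travel [-0.05  -0.013  0.692] after-turn travel [-0.049 -0.012  0.692] dr [ 0.004 -0.004  0.007] F [-0.1  1.2 -4.4] op 0.664 t 50.9 q6 -0.93
```

```bash
python3 -m handwheel '[{"travel":[-0.045,-0.013,0],"dr":[0.004,-0.004,0.007]},{"travel":[0,0,0.1],"dr":[0,0,0]},{"travel":[0,0,0.14],"dr":[0,0,0]},{"travel":[0,0,0.14],"dr":[0,0,0]},{"travel":[0,0,0.1],"dr":[0,0,0]},{"travel":[0,0,0.05],"dr":[0,0,0]},{"travel":[0,0,0],"dr":[0,0,0]}]'
python3 d.py .4313 -.3345 .058 .054
```

```text
time_s: 51.48
eef_pos: [0.436, -0.3331, 0.0873]
eef_rot: [0.005, 0.685, 0.729, -0.001]
wrist_force: [-0.8, 1.3, -3.0]
opening: 0.661
pos [ 0.436  -0.3331  0.0873] now-travel [-0.006 -0.033  0.195] after-turn travel [-0.007 -0.032  0.195] dr [0.011 0.016 0.016] F [-0.8  1.3 -3. ] op 0.661 t 51.4833 q6 -0.93
```

```bash
python3 -m handwheel '[{"travel":[0,-0.032,0.03],"dr":[0.011,0.016,0.016]},{"travel":[0,0,0.06],"dr":[0,0,0]},{"travel":[0,0,0.05],"dr":[0,0,0]},{"travel":[0,0,0.025],"dr":[0,0,0]},{"travel":[0,0,0.01],"dr":[0,0,0]}]'
python3 d.py .4313 -.3345 .058 .054
```

```text
time_s: 51.9
eef_pos: [0.4332, -0.3358, 0.0634]
eef_rot: [0.003, 0.688, 0.726, -0.0]
wrist_force: [-0.5, 0.2, -3.6]
opening: 0.66
pos [ 0.4332 -0.3358  0.0634] now-travel [ 0.01  -0.012  0.036] after-turn travel [ 0.01  -0.012  0.036] dr [ 0.007  0.01  -0.   ] F [-0.5  0.2 -3.6] op 0.66 t 51.9 q6 -0.93
```

```bash
python3 -m handwheel '[{"travel":[0.01,-0.012,0.02],"dr":[0.007,0.01,0]},{"travel":[0,0,0.015],"dr":[0,0,0]},{"travel":[0,0,0.01],"dr":[0,0,0]},{"travel":[0,0,0.008],"dr":[0,0,0]}]'
python3 d.py .4313 -.3345 .058 .054
```

```text
time_s: 52.23
eef_pos: [0.4315, -0.3351, 0.0577]
eef_rot: [-0.0, 0.688, 0.726, -0.0]
wrist_force: [-4.3, 5.1, 11.2]
opening: 0.657
pos [ 0.4315 -0.3351  0.0577] now-travel [ 0.004 -0.001 -0.002] after-turn travel [ 0.004 -0.001 -0.002] dr [-0.001 -0.     0.   ] F [-4.3  5.1 11.2] op 0.657 t 52.2333 q6 -0.93
```

```bash
python3 -m handwheel '[{"travel":[0,0,0],"dr":[0,0,0]},{"travel":[0,0,0],"dr":[0,0,0]},{"travel":[0,0,0],"dr":[0,0,0]},{"travel":[0,0,0],"dr":[0,0,0]},{"travel":[0,0,0],"dr":[0,0,0]},{"travel":[0,0,-0.06],"dr":[0,0,0]},{"travel":[0,0,-0.18],"dr":[0,0,0]},{"travel":[0,0,-0.2],"dr":[0,0,0]},{"travel":[0,0,-0.2],"dr":[0,0,0]},{"travel":[0,0,-0.2],"dr":[0,0,0]},{"travel":[0,0,-0.2],"dr":[0,0,0]},{"travel":[0,0,0],"dr":[0,0,0]}]' 1 && python3 -m handwheel '[{"travel":[0.1,0.01,0],"dr":[0,0,0]},{"travel":[0.2,0.02,0],"dr":[0,0,0]},{"travel":[0.24,0.028,0],"dr":[0,0,0]},{"travel":[0.24,0.028,0],"dr":[0,0,0]},{"travel":[0.24,0.028,0],"dr":[0,0,0]},{"travel":[0.24,0.028,0],"dr":[0,0,0]},{"travel":[0.24,0.028,0],"dr":[0,0,0]},{"travel":[0.24,0.028,0],"dr":[0,0,0]},{"travel":[0.24,0.028,0],"dr":[0,0,0]},{"travel":[0.24,0.028,0],"dr":[0,0,0]},{"travel":[0.24,0.028,0],"dr":[0,0,0]},{"travel":[0.24,0.028,0],"dr":[0,0,0]},{"travel":[0.24,0.028,0],"dr":[0,0,0]},{"travel":[0.24,0.028,0],"dr":[0,0,0]},{"travel":[0.24,0.028,0],"dr":[0,0,0]},{"travel":[0.24,0.028,0],"dr":[0,0,0]},{"travel":[0.24,0.028,0],"dr":[0,0,0]},{"travel":[0.24,0.028,0],"dr":[0,0,0]},{"travel":[0.22,0.02,0],"dr":[0,0,0]},{"travel":[0.12,0.01,0],"dr":[0,0,0]}]' && python3 -m handwheel '[{"travel":[0.05,0,0],"dr":[0,0,0]},{"travel":[0,0,0],"dr":[0,0,0]},{"travel":[0,0,0],"dr":[0,0,0]}]'
python3 d.py .474 .3882 .0575 .054
```

```text
time_s: 53.23
eef_pos: [0.4315, -0.3351, 0.2241]
eef_rot: [0.0, 0.688, 0.726, -0.0]
wrist_force: [0.6, 0.2, 1.2]
opening: 1.0
time_s: 54.9
eef_pos: [0.4744, 0.3656, 0.2295]
eef_rot: [0.011, 0.691, 0.722, 0.003]
wrist_force: [0.3, -0.5, -0.3]
opening: 0.998
time_s: 55.15
eef_pos: [0.4726, 0.3769, 0.2291]
eef_rot: [0.011, 0.689, 0.724, 0.003]
wrist_force: [-0.2, -0.7, -1.1]
opening: 1.004
pos [0.4726 0.3769 0.2291] now-travel [ 0.088 -0.008  1.143] after-turn travel [0.075 0.014 1.144] dr [ 0.036  0.023 -0.008] F [-0.2 -0.7 -1.1] op 1.004 t 55.15 q6 0.44
```

```bash
python3 -m handwheel '[{"travel":[0.075,0.014,0],"dr":[0.036,0.023,-0.008]},{"travel":[0,0,0],"dr":[0,0,0]},{"travel":[0,0,0.12],"dr":[0,0,0]},{"travel":[0,0,0.18],"dr":[0,0,0]},{"travel":[0,0,0.16],"dr":[0,0,0]},{"travel":[0,0,0.12],"dr":[0,0,0]},{"travel":[0,0,0.06],"dr":[0,0,0]},{"travel":[0,0,0],"dr":[0,0,0]}]'
python3 d.py .474 .3882 .0575 .054
```

```text
time_s: 55.82
eef_pos: [0.4781, 0.3765, 0.1335]
eef_rot: [0.003, 0.692, 0.722, 0.001]
wrist_force: [-0.6, -0.6, 0.3]
opening: 1.0
pos [0.4781 0.3765 0.1335] now-travel [ 0.081 -0.027  0.506] after-turn travel [ 0.08  -0.023  0.507] dr [ 0.013  0.005 -0.02 ] F [-0.6 -0.6  0.3] op 1.0 t 55.8167 q6 0.43
```

```bash
python3 -m handwheel '[{"travel":[0.08,-0.023,0],"dr":[0.013,0.005,-0.02]},{"travel":[0,0,0.1],"dr":[0,0,0]},{"travel":[0,0,0.14],"dr":[0,0,0]},{"travel":[0,0,0.12],"dr":[0,0,0]},{"travel":[0,0,0.06],"dr":[0,0,0]},{"travel":[0,0,0.02],"dr":[0,0,0]}]'
python3 d.py .474 .3882 .0575 .054
```

```text
time_s: 56.32
eef_pos: [0.4795, 0.3919, 0.0754]
eef_rot: [0.002, 0.688, 0.726, 0.006]
wrist_force: [-0.2, 0.1, 0.4]
opening: 0.998
pos [0.4795 0.3919 0.0754] now-travel [-0.024 -0.039  0.119] after-turn travel [-0.023 -0.038  0.119] dr [ 0.022 -0.012 -0.002] F [-0.2  0.1  0.4] op 0.998 t 56.3167 q6 0.44
```

```bash
python3 -m handwheel '[{"travel":[-0.023,-0.038,0.03],"dr":[0.022,-0.012,0]},{"travel":[0,0,0.045],"dr":[0,0,0]},{"travel":[0,0,0.04],"dr":[0,0,0]},{"travel":[0,0,0.015],"dr":[0,0,0]}]' && python3 -m handwheel '[{"travel":[0,0,0.005],"dr":[0,0,0]},{"travel":[0,0,0.005],"dr":[0,0,0]},{"travel":[0,0,0.005],"dr":[0,0,0]},{"travel":[0,0,0.005],"dr":[0,0,0]},{"travel":[0,0,0.005],"dr":[0,0,0]},{"travel":[0,0,0.005],"dr":[0,0,0]},{"travel":[0,0,0],"dr":[0,0,0]},{"travel":[0,0,0],"dr":[0,0,0]}]' -1
python3 d.py .474 .3882 .0565 .054
```

```text
time_s: 56.65
eef_pos: [0.4755, 0.3897, 0.0583]
eef_rot: [0.001, 0.688, 0.726, 0.002]
wrist_force: [-0.9, -0.0, -1.0]
opening: 0.997
time_s: 57.32
eef_pos: [0.4754, 0.39, 0.0565]
eef_rot: [0.0, 0.688, 0.726, 0.002]
wrist_force: [-1.1, 0.4, -0.9]
opening: 0.601
pos [0.4754 0.39   0.0565] now-travel [-0.011 -0.01   0.   ] after-turn travel [-0.011 -0.01   0.   ] dr [ 0.006 -0.004  0.   ] F [-1.1  0.4 -0.9] op 0.601 t 57.3167 q6 0.44
```

```bash
python3 -m handwheel '[{"travel":[0,0,-0.06],"dr":[0,0,0]},{"travel":[0,0,-0.12],"dr":[0,0,0]},{"travel":[0,0,-0.16],"dr":[0,0,0]},{"travel":[0,0,-0.16],"dr":[0,0,0]},{"travel":[0,0,-0.16],"dr":[0,0,0]},{"travel":[0,0,-0.16],"dr":[0,0,0]},{"travel":[0,0,-0.16],"dr":[0,0,0]},{"travel":[0,0,-0.12],"dr":[0,0,0]},{"travel":[0,0,0],"dr":[0,0,0]}]' && python3 -m handwheel '[{"travel":[-0.1,-0.01,0],"dr":[0,0,0]},{"travel":[-0.2,-0.02,0],"dr":[0,0,0]},{"travel":[-0.24,-0.03,0],"dr":[0,0,0]},{"travel":[-0.24,-0.03,0],"dr":[0,0,0]},{"travel":[-0.24,-0.03,0],"dr":[0,0,0]},{"travel":[-0.24,-0.03,0],"dr":[0,0,0]},{"travel":[-0.24,-0.03,0],"dr":[0,0,0]},{"travel":[-0.24,-0.03,0],"dr":[0,0,0]},{"travel":[-0.24,-0.03,0],"dr":[0,0,0]},{"travel":[-0.24,-0.03,0],"dr":[0,0,0]},{"travel":[-0.24,-0.03,0],"dr":[0,0,0]},{"travel":[-0.24,-0.03,0],"dr":[0,0,0]},{"travel":[-0.24,-0.03,0],"dr":[0,0,0]},{"travel":[-0.24,-0.03,0],"dr":[0,0,0]},{"travel":[-0.24,-0.03,0],"dr":[0,0,0]},{"travel":[-0.24,-0.03,0],"dr":[0,0,0]},{"travel":[-0.22,-0.02,0],"dr":[0,0,0]},{"travel":[-0.12,-0.01,0],"dr":[0,0,0]},{"travel":[-0.05,0,0],"dr":[0,0,0]},{"travel":[0,0,0],"dr":[0,0,0]}]'
python3 d.py .4254 -.2515 .0635 .054
```

```text
time_s: 58.07
eef_pos: [0.4717, 0.3877, 0.2254]
eef_rot: [-0.002, 0.688, 0.726, -0.003]
wrist_force: [0.2, -0.6, -1.7]
opening: 0.605
time_s: 59.73
eef_pos: [0.4193, -0.2466, 0.2053]
eef_rot: [-0.01, 0.687, 0.727, -0.006]
wrist_force: [-0.6, 0.2, -4.2]
opening: 0.605
pos [ 0.4193 -0.2466  0.2053] now-travel [-0.041  0.059  0.944] after-turn travel [-0.035  0.039  0.945] dr [-0.041 -0.012  0.006] F [-0.6  0.2 -4.2] op 0.605 t 59.7333 q6 -0.82
```

```bash
python3 -m handwheel '[{"travel":[-0.035,0.039,0],"dr":[-0.041,-0.012,0.006]},{"travel":[0,0,0],"dr":[0,0,0]},{"travel":[0,0,0.1],"dr":[0,0,0]},{"travel":[0,0,0.12],"dr":[0,0,0]},{"travel":[0,0,0.08],"dr":[0,0,0]},{"travel":[0,0,0],"dr":[0,0,0]}]'
python3 d.py .4254 -.2515 .0635 .054
```

```text
time_s: 60.23
eef_pos: [0.4274, -0.2446, 0.1576]
eef_rot: [0.001, 0.686, 0.728, 0.002]
wrist_force: [-0.6, 0.5, -4.0]
opening: 0.604
pos [ 0.4274 -0.2446  0.1576] now-travel [-0.046 -0.019  0.627] after-turn travel [-0.045 -0.016  0.628] dr [ 0.007 -0.004  0.011] F [-0.6  0.5 -4. ] op 0.604 t 60.2333 q6 -0.83
```

```bash
python3 -m handwheel '[{"travel":[-0.045,-0.017,0],"dr":[0.007,-0.004,0.011]},{"travel":[0,0,0.1],"dr":[0,0,0]},{"travel":[0,0,0.14],"dr":[0,0,0]},{"travel":[0,0,0.1],"dr":[0,0,0]},{"travel":[0,0,0.06],"dr":[0,0,0]},{"travel":[0,0,0.02],"dr":[0,0,0]},{"travel":[0,0,0],"dr":[0,0,0]}]'
python3 d.py .4254 -.2515 .0635 .054
```

```text
time_s: 60.82
eef_pos: [0.4293, -0.2511, 0.0982]
eef_rot: [0.004, 0.685, 0.728, -0.0]
wrist_force: [0.7, 0.1, -3.0]
opening: 0.603
pos [ 0.4293 -0.2511  0.0982] now-travel [ 0.    -0.027  0.231] after-turn travel [-0.001 -0.026  0.232] dr [0.011 0.013 0.013] F [ 0.7  0.1 -3. ] op 0.603 t 60.8167 q6 -0.83
```

```bash
python3 -m handwheel '[{"travel":[0.005,-0.027,0.04],"dr":[0.011,0.013,0.013]},{"travel":[0,0,0.07],"dr":[0,0,0]},{"travel":[0,0,0.06],"dr":[0,0,0]},{"travel":[0,0,0.03],"dr":[0,0,0]},{"travel":[0,0,0.01],"dr":[0,0,0]}]'
python3 d.py .4254 -.2515 .0635 .054
```

```text
time_s: 61.23
eef_pos: [0.427, -0.2525, 0.0674]
eef_rot: [0.003, 0.688, 0.726, -0.0]
wrist_force: [-0.3, -0.4, -3.0]
opening: 0.608
pos [ 0.427  -0.2525  0.0674] now-travel [ 0.008 -0.01   0.026] after-turn travel [ 0.007 -0.01   0.026] dr [ 0.007  0.007 -0.001] F [-0.3 -0.4 -3. ] op 0.608 t 61.2333 q6 -0.83
```

```bash
python3 -m handwheel '[{"travel":[0.008,-0.01,0.016],"dr":[0.007,0.007,0]},{"travel":[0,0,0.012],"dr":[0,0,0]},{"travel":[0,0,0.009],"dr":[0,0,0]},{"travel":[0,0,0.008],"dr":[0,0,0]}]'
python3 d.py .4254 -.2515 .0635 .054
```

```text
time_s: 61.57
eef_pos: [0.4251, -0.2514, 0.0636]
eef_rot: [-0.002, 0.688, 0.726, -0.0]
wrist_force: [-3.5, 3.2, 8.4]
opening: 0.601
pos [ 0.4251 -0.2514  0.0636] now-travel [-0.001  0.002  0.   ] after-turn travel [-0.001  0.002  0.   ] dr [-0.006 -0.003 -0.   ] F [-3.5  3.2  8.4] op 0.601 t 61.5667 q6 -0.83
```

Contact. Release, rise, move clear towards +y, then check.

```bash
python3 -m handwheel '[{"travel":[0,0,0],"dr":[0,0,0]},{"travel":[0,0,0],"dr":[0,0,0]},{"travel":[0,0,0],"dr":[0,0,0]},{"travel":[0,0,0],"dr":[0,0,0]},{"travel":[0,0,0],"dr":[0,0,0]},{"travel":[0,0,-0.06],"dr":[0,0,0]},{"travel":[0,0,-0.18],"dr":[0,0,0]},{"travel":[0,0,-0.2],"dr":[0,0,0]},{"travel":[0,0,-0.2],"dr":[0,0,0]},{"travel":[0,0,-0.2],"dr":[0,0,0]},{"travel":[0,0,-0.2],"dr":[0,0,0]},{"travel":[0,0,0],"dr":[0,0,0]}]' 1 && python3 -m handwheel '[{"travel":[0.1,0,0],"dr":[0,0,0]},{"travel":[0.2,0,0],"dr":[0,0,0]},{"travel":[0.24,0,0],"dr":[0,0,0]},{"travel":[0.24,0,0],"dr":[0,0,0]},{"travel":[0.24,0,0],"dr":[0,0,0]},{"travel":[0.24,0,0],"dr":[0,0,0]},{"travel":[0.24,0,0],"dr":[0,0,0]},{"travel":[0.24,0,0],"dr":[0,0,0]},{"travel":[0.24,0,0],"dr":[0,0,0]},{"travel":[0.24,0,0],"dr":[0,0,0]},{"travel":[0.24,0,0],"dr":[0,0,0]},{"travel":[0.24,0,0],"dr":[0,0,0]},{"travel":[0.24,0,0],"dr":[0,0,0]},{"travel":[0.24,0,0],"dr":[0,0,0]},{"travel":[0.2,0,0],"dr":[0,0,0]},{"travel":[0.1,0,0],"dr":[0,0,0]},{"travel":[0,0,0],"dr":[0,0,0]},{"travel":[0,0,0],"dr":[0,0,0]}]'
python3 - <<'E'
from h import *
im=viewer.camera("top"); cv2.imwrite("pics/top9.png",im[:,:,::-1])
a=cv2.imread("pics/top0.png")[180:300,370:490]; b=im[180:300,370:490,::-1]
s=np.hstack([cv2.resize(cv2.convertScaleAbs(x,alpha=1.5),(400,400),interpolation=2) for x in (a,b)])
t=cv2.resize(im[95:245,190:430,::-1],None,fx=800/240*.32*1.0,fy=800/240*.32)
cv2.imwrite("pics/cmp.png",s)
crop("side",240,100,520,400,2,"pics/s9.png")
E
```

```text
time_s: 62.57
eef_pos: [0.4252, -0.2514, 0.2297]
eef_rot: [-0.002, 0.688, 0.726, -0.0]
wrist_force: [0.4, -0.7, 0.4]
opening: 1.001
time_s: 64.07
eef_pos: [0.3961, 0.2913, 0.2367]
eef_rot: [0.007, 0.689, 0.724, 0.003]
wrist_force: [0.5, -0.1, -0.4]
opening: 0.999
```

View pics/cmp.png

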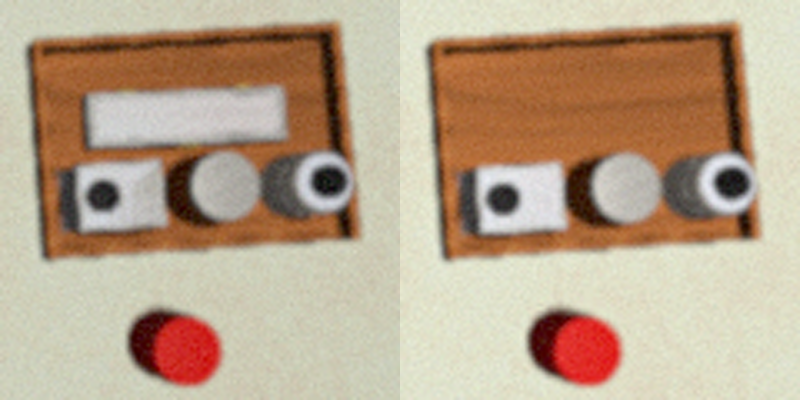

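View pics/s9.png

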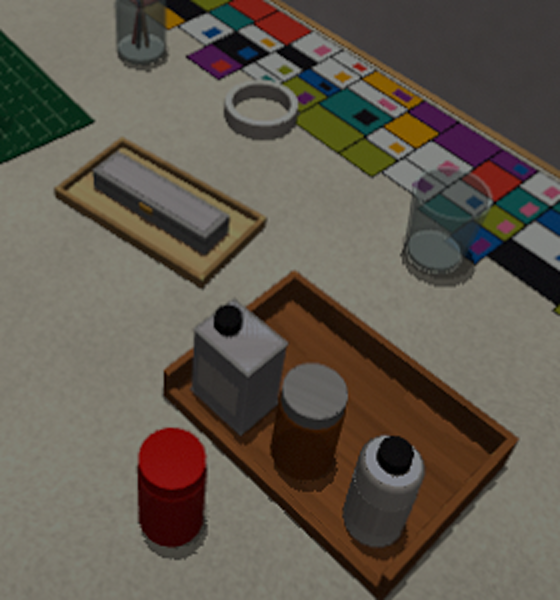

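Before and after in the top view: can cap (104,196) → (102,198), jar (225,188) → (226,188), bottle cap (329,181) → (332,182). These shifts are about 2 mm or less, and everything is upright. The tin is flat in the tray and the bystanders look untouched. Handing in.

```bash
python3 -c "
from bench import ctrl
print(ctrl.hand_in())"
```

```text
the job is handed in; nothing more can be done
None
```

I finished the job and handed it in at about 64 s of the 136 s allowed; the hand-in gave no verdict.

I stood the can, jar and bottle on the mat, laid the tin in the tray, then put the bottle, jar and can back in the rack. Each thing was lowered to contact before I released it.

- **Rack:** the last top view shows all three back within about 2–3 mm of their starting places. They stand upright, with the can square to the rack.
- **Tin:** it lies flat and lengthwise, centred in the tray.
- **Bystanders:** the brush jar, tumbler, tape roll and the red decoy look unmoved. I judged this by eye only.
- **Disagreements:** the two camera estimates of the tray differed by about 1.5 mm and 0.02 rad, and other fits by a few mm, all well inside the tolerances. No check failed.

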